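# Turn a small painted panel over onto its table easel

### The job

The small painted panel lies picture side down on the wooden riser, next to a thick book. Slide it flat over the front edge of the riser (the edge nearest the robot) until about a third of it sticks out and you can get a finger under it, then take it by that edge, turn it over and stand it centred on the little table easel, picture side out. Do not disturb the book or let the panel drop to the table.

Things in the scene. Friction and masses are not known exactly. Their poses are not given: they have to be found in the camera images.
- panel: thin plywood painting panel, 110 (x) x 150 (y) x 8 mm, about 120 g, loose. Origin: centre of its picture face (the underside at first); z points up at first, the bare back is at z = +8 mm. x points roughly away from the robot: its front edge is at x = -55 mm. Lies flat, 5 to 30 mm inside the riser's front edge, 30 mm or more of bare riser behind it. Tips off if 55 mm overhang.
- riser: fixed low wooden shelf, 170 (x) x 380 (y) mm, top face at z = 110 mm, top board 18 mm thick. Origin: centre of its underside, on the table; z up, x roughly away from the robot; front edge at x = -85 mm. Open below and in front except for an end panel at each end (y = +-167 to +-185 mm).
- book: thick hardback book, 120 (x) x 130 (y) x 25 mm, loose, on the riser beside the panel (180 mm between centres, either side). Origin: centre of its underside. Not to be moved.
- easel_rest (a point): fixed table easel: where the panel's picture-face centre ends, 77 mm above the table. x: level, the way it faces (about away from robot); z up. Backrest (65 long, 110 mm wide) slopes 50 deg from level, rising to -x; its normal is (0.766, 0, 0.643). A 150 mm edge stands on a 25 mm ledge square to it, 55 mm down-slope of here; the panel's top 45 mm stay free on both sides.
Mind the look-alikes: they are no part of the job. Several things have the shape of the panel; the one meant has the colours described above.

How it is judged:
On the way:
1. the panel, still lying flat on the riser, sticks out at least 25 mm over the riser's front edge (x of panel in the frame of riser below -0.055 m and angle between panel's own z axis and vertical below 0.17 rad and height (world z) of panel above 0.1 m), for 0.2 s.
At the end, for the whole second after the job is handed in: the panel is turned over and rests on the easel, picture side out: the centre of its picture face within 20 mm of easel_rest, its slope within 10 degrees of the easel's 50 degrees, its long edge within 11 degrees of the easel's width, at rest and released (distance between panel and easel_rest below 0.02 m and angle between panel's own z axis and vertical between 2.09 and 2.45 rad and angle between the y axis of panel and the y axis of easel_rest, either way round below 0.2 rad and linear speed of panel below 0.02 m/s); the robot touches nothing.
It fails at once if the book is moved more than 20 mm (distance of book from where it was at the start of the episode above 0.02 m).
It fails at once if the panel drops to the table (height (world z) of panel below 0.045 m).
It also fails if it takes over 58 s, if anything falls off the work surface, if the arm or the gripper's body presses on something with over 40 N, if the wrist force passes 120 N, or if a joint passes its speed limit or range.

### The arm

A 6-joint arm with a two-finger parallel gripper is mounted at the origin on the work surface. World frame = base frame: x ahead of the robot, y to its left, z up, the work surface at z = 0. Lengths are in m, angles in rad, forces in N, time in s.
With the tool pointing down it reaches from about 0.35 to 0.775 m from the base axis. Payload 7.3 kg.
Tool frame: the origin (TCP) lies at the very end of the fingers, on their centre line; the grasp point (between the pads) lies 19 mm behind it (robot.hold_point_z is the distance from the TCP to the grasp point, in m); z points along the fingers, y is the direction in which the jaws open and shut (so a half turn about z gives the same grasp; the last joint's range is limited). The gripper opens to 92 mm and grips with 3 to 60 N. Pads are 19 mm wide; open, the fingers measure 130 mm over their backs; the gripper's body (75 mm by 190 mm) begins 47 mm behind the grasp point.
Start: joints at [1.131, 0.342, 1.524, -0, 1.275, -0.146], TCP at [0.152, 0.503, 0.227] pointing down, gripper open.
Joint ranges: [-2.53, 2.53], [-0.77, 2.02], [0.04, 2.7], [-1, 4.14], [0.28, 2.66], [-3.11, 3.11]. Speed limits (rad/s): [2.57, 2.57, 3.14, 3.14, 3.14, 3.14].

### API

Orientations are given as [roll, pitch, yaw] about the fixed x, y, z axes, in that order (R = Rz(yaw) Ry(pitch) Rx(roll)).
In Python, from cell import monitor, viewer, robot gives the robot as it stands.
- The arm moves only by the tool move_arm, never from a script. Its argument "deltas" is a list of rows, each an object of numbers: "x", "y", "z": the shift along the tool's x, y, z in m; "wx", "wy", "wz": the turn, a rotation vector about the tool's x, y, z in degrees; "hand": the opening, from 0 (shut) to 1 (fully open). In form: [{"x": .., "y": .., "z": .., "wx": .., "wy": .., "wz": .., "hand": ..}, ...]. A call has 1 to 8 rows; each row is the pose to reach, as a shift and turn from the pose commanded when the call began, along the tool's axes at that moment; what a row does not reach only later rows make up. A row lasts 1/8 s, in which the tool goes at most 62.5 mm and 10.7 degrees, less where a joint would pass 70% of its speed; a pose out of reach is approached as far as the arm can. A call with a gripper value outside its range is refused whole. The fingers move at their own pace and stop on an object; "grip_force" is the grip in N (left out, the last holds). Time passes only in rows, so rows that repeat a pose let the fingers close. It gives the time, the measured TCP pose, the force and the opening at its end, in the units of the state.
- monitor.observe(): the state, without advancing time (a new reading comes with each control period).
- viewer.read_camera(name): name is "side" or "top"; returns the picture (384x512x3 uint8, red, green, blue); there is no depth.
- viewer.camera_params(name): a dict with "camera_matrix" (3x3 intrinsics, pixels), "R" (3x3) and "t" (3): a world point X has camera coordinates R X + t. Camera axes: x right, y down, z forward; pixel columns grow to the right and rows downward; lengths in m; the calibration is good to about 2 mm. A picture is of the moment at which its call begins. camera_params takes no time and is no camera call.
- robot.hand_in(): hands the job in, once; it reports no verdict.
The state is a dict: "time": time; "qpos": joint angles; "qvel": joint speeds; "joint_efforts": joint torques, N m; "tool_pos": TCP position; "tool_rot": TCP orientation; "contact_force": force on the tool from outside, world axes, zero at the start; "torque": the same for the moment, N m; "opening": finger opening in m.
Only numpy, scipy, OpenCV 4.12 (cv2) and the standard library are available. Lean on these libraries where they do the work, as an engineer would, in place of code of your own. Each camera call takes 0.05 s, during which the arm holds its last target. There are 200 camera calls.

## Working session

There is one attempt and no reset: what is moved stays moved. The work goes in short steps, Python scripts to look and compute and a tool call to move; the robot and the scene stay as the last step left them, time stands still between calls to the robot, and variables do not carry over. Pictures are saved under pics/ and viewed, about 8 in all and at most 12, crops included, and the job is handed in when it is done.

Besides the shell and the picture viewer there is one more tool, called by a JSON object that holds its "name" and its "arguments". move_arm: Moves the arm, as the interface text tells. Its arguments: {"type":"object","properties":{"deltas":{"type":"array","items":{"type":"object","properties":{"x":{"type":"number"},"y":{"type":"number"},"z":{"type":"number"},"wx":{"type":"number"},"wy":{"type":"number"},"wz":{"type":"number"},"hand":{"type":"number"}}}},"grip_force":{"type":"number"}},"required":["deltas"]}

```bash
ls; mkdir -p pics
python3 - <<'E'
from cell import monitor, viewer, robot
import cv2,numpy as np
print(monitor.observe(), robot.hold_point_z)
for n in("side","top"):
    im=viewer.read_camera(n); cv2.imwrite(f"pics/{n}0.png",im[:,:,::-1]); np.save(f"pics/{n}0.npy",im)
    p=viewer.camera_params(n); print(n,p, -p["R"].T@p["t"])
a=cv2.imread("pics/side0.png");b=cv2.imread("pics/top0.png")
cv2.imwrite("pics/s0.png",cv2.resize(a,(800,600),interpolation=cv2.INTER_CUBIC));cv2.imwrite("pics/t0.png",cv2.resize(b,(800,600),interpolation=cv2.INTER_CUBIC))
E
```

```text
pics
{'time': 0.0, 'qpos': array([ 1.13101033e+00,  3.42746964e-01,  1.52500239e+00, -9.28512414e-06,
        1.27538375e+00, -1.46012240e-01]), 'qvel': array([ 0.00013337, -0.00039291, -0.00095651,  0.00157384, -0.00087094,
       -0.00081356]), 'joint_efforts': array([-5.43943825e-04, -4.31248355e+01, -2.44217777e+01,  7.19388644e-02,
        5.59698092e-02, -1.19373485e-04]), 'tool_pos': array([0.15183936, 0.50214918, 0.22603748]), 'tool_rot': array([-3.14006731e+00, -2.15341516e-04,  2.84782144e+00]), 'contact_force': array([-1.05478201, -0.47362782, -0.31126278]), 'torque': array([0.01057698, 0.00616236, 0.00892165]), 'opening': 0.09195250972442408} 0.0188
side {'camera_matrix': array([[394.06414155,   0.        , 255.27666234],
       [  0.        , 394.06414155, 190.03950435],
       [  0.        ,   0.        ,   1.        ]]), 'R': array([[ 0.76158434, -0.64799402, -0.00964641],
       [-0.48802535, -0.56365308, -0.66642814],
       [ 0.42640422,  0.51224892, -0.74550686]]), 't': array([-0.3631768 ,  0.2919937 ,  0.65478677])} [ 0.13988625 -0.40616706  0.6792375 ]
top {'camera_matrix': array([[462.04603193,   0.        , 262.25647781],
       [  0.        , 462.04603193, 189.72144881],
       [  0.        ,   0.        ,   1.        ]]), 'R': array([[-0.02768172, -0.99940283,  0.02068084],
       [-0.98592649,  0.02388446, -0.16546448],
       [ 0.16487172, -0.02497013, -0.98599889]]), 't': array([-0.00782918,  0.49020857,  0.92963874])} [0.32982175 0.00368033 0.99789679]
```

View pics/t0.png

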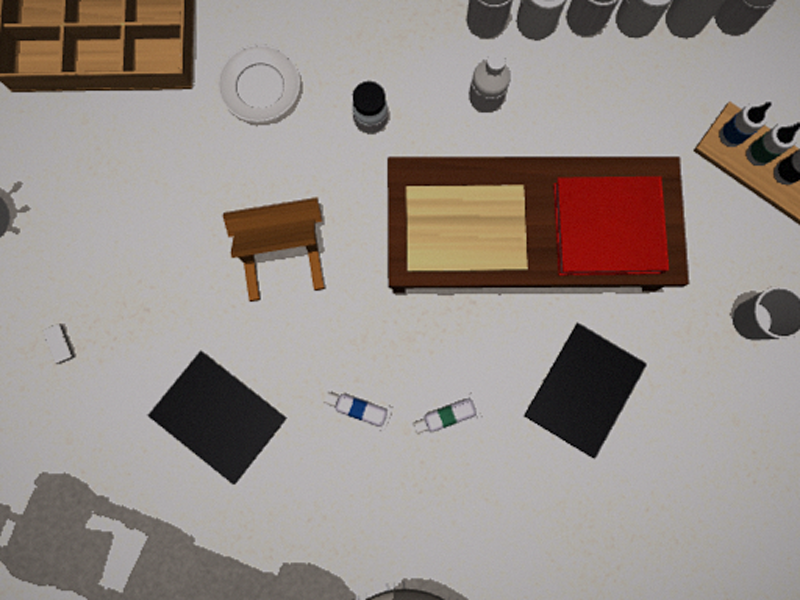

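View pics/s0.png

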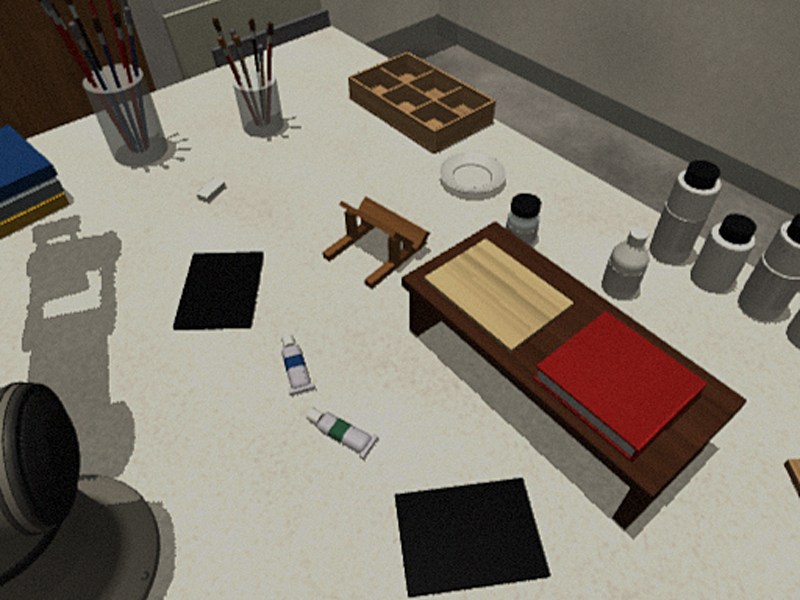

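Top view (800×600): the candidates for the panel are the light-wood board at (466,228) on the riser, a black board at (217,417) on the table and another at (585,390). The red book at (612,224) is beside the first. I choose the wood-coloured one lying on the riser, because the panel lies face down with its bare back up. The easel is at (272,230), and two paint tubes lie at (360,408) and (447,413).

```bash
cat > h.py <<'E'
import numpy as np, cv2
from cell import monitor, viewer, robot
P={n:viewer.camera_params(n) for n in("side","top")}
def ray(n,uv,z):
    p=P[n]; c=-p["R"].T@p["t"]; d=p["R"].T@np.linalg.inv(p["camera_matrix"])@np.array([uv[0],uv[1],1.])
    return c+d*(z-c[2])/d[2]
def proj(n,X):
    p=P[n]; q=p["camera_matrix"]@(p["R"]@np.asarray(X,float)+p["t"]); return q[:2]/q[2]
def quad(mask,box=None):
    m=np.zeros_like(mask); 
    x0,y0,x1,y1=box; m[y0:y1,x0:x1]=mask[y0:y1,x0:x1]
    c=max(cv2.findContours(m,cv2.RETR_EXTERNAL,cv2.CHAIN_APPROX_NONE)[0],key=cv2.contourArea)
    h=cv2.convexHull(c); e=.02
    while True:
        a=cv2.approxPolyDP(h,e*cv2.arcLength(h,True),True)
        if len(a)<=4 or e>.2: return a[:,0,:].astype(float),c
        e+=.005
E
python3 - <<'E'
from h import *
for n,bb in(("top",(240,90,450,200)),("side",(255,140,480,340))):
    im=np.load(f"pics/{n}0.npy"); hsv=cv2.cvtColor(im,cv2.COLOR_RGB2HSV)
    H,S,V=[hsv[...,i] for i in range(3)]
    pan=((H>12)&(H<35)&(S>60)&(V>130)).astype(np.uint8)*255
    red=(((H<6)|(H>174))&(S>180)&(V>80)).astype(np.uint8)*255
    for nm,m,z in(("panel",pan,.118),("book",red,.135)):
        q,c=quad(m,bb); W=np.array([ray(n,p,z) for p in q])
        print(n,nm,q.tolist(),W[:,:2].round(4).tolist(),"sides",np.linalg.norm(W-np.roll(W,-1,0),axis=1).round(3),"mean",W.mean(0).round(4))
t=lambda u,v:(u*.64,v*.64)
for nm,pts in(("riser",[(388,157),(680,157),(688,285),(389,286)]),):
    print(nm,[ray("top",t(*p),.110).round(4)[:2].tolist() for p in pts])
print("riser side",[ray("side",t(*p),.110).round(4)[:2].tolist() for p in [(403,280),(491,222),(745,402),(637,489)]])
print("tubes",[ray("top",t(*p),.01).round(3)[:2].tolist() for p in [(325,397),(388,415),(416,427),(478,405)]])
a=cv2.imread("pics/top0.png")[105:215,130:450]; b=cv2.imread("pics/side0.png")[115:200,195:290]
o=np.zeros((600,800,3),np.uint8); a=cv2.resize(a,None,fx=2.5,fy=2.5,interpolation=cv2.INTER_CUBIC); b=cv2.resize(b,None,fx=3.8,fy=3.8,interpolation=cv2.INTER_CUBIC)
o[:275,:800]=a; o[276:276+b.shape[0],:b.shape[1]]=b[:324]; cv2.imwrite("pics/c0.png",o)
print([x for x in dir(robot) if x[0]!='_'],[x for x in dir(monitor) if x[0]!='_'])
E
```

```text
top panel [[334.0, 118.0], [337.0, 171.0], [261.0, 172.0], [260.0, 119.0]] [[0.6181, -0.1653], [0.5104, -0.1655], [0.5119, -0.0171], [0.6191, -0.0181]] sides [0.108 0.148 0.107 0.147] mean [ 0.5649 -0.0915  0.118 ]
top book [[423.0, 113.0], [427.0, 172.0], [357.0, 175.0], [357.0, 113.0]] [[0.6191, -0.3379], [0.5009, -0.3355], [0.4983, -0.2001], [0.6218, -0.2078]] sides [0.118 0.135 0.124 0.13 ] mean [ 0.56   -0.2704  0.135 ]
side panel [[272.0, 176.0], [311.0, 153.0], [366.0, 194.0], [327.0, 223.0]] [[0.5099, -0.0138], [0.6156, -0.0177], [0.6123, -0.1649], [0.5063, -0.1635]] sides [0.106 0.147 0.106 0.15 ] mean [ 0.561 -0.09   0.118]
side book [[386.0, 199.0], [452.0, 244.0], [409.0, 287.0], [344.0, 234.0]] [[0.6158, -0.2035], [0.6183, -0.334], [0.4995, -0.3342], [0.4997, -0.2052]] sides [0.131 0.119 0.129 0.116] mean [ 0.5583 -0.2692  0.135 ]
riser [[0.661, 0.0042], [0.6535, -0.3751], [0.4844, -0.37], [0.4921, 0.0068]]
riser side [[0.4882, 0.0035], [0.6526, 0.0075], [0.6476, -0.3721], [0.4781, -0.3551]]
tubes [[0.36, 0.097], [0.334, 0.013], [0.317, -0.025], [0.344, -0.11]]
['IKError', 'hand_in', 'hold_point_z'] ['observe']
```

View pics/c0.png

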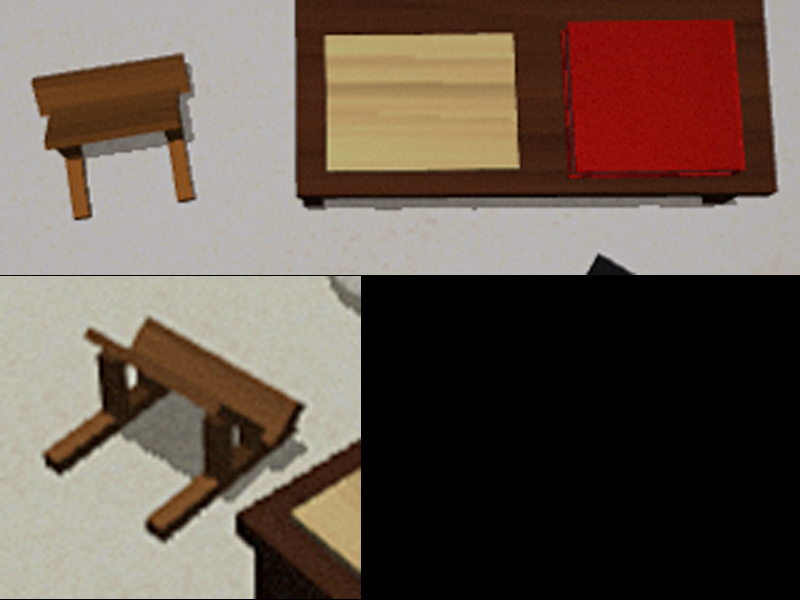

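Crop: the bare-wood board (top half) is the panel, about 20 mm inside the riser's front edge and clear of the book. On the easel, the ledge's outer lip runs (33,80)–(184,55) in the crop, and the backrest's top edge runs (47,147)–(178,131).

Run:
```python
from h import *
T=lambda u,v:np.array([u/2.5+130,v/2.5+105]); S=lambda u,v:np.array([u/3.8+195,(v-276)/3.8+115])
L=[ray("top",T(33,80),.051),ray("top",T(184,55),.051)]
B=[ray("top",T(47,147),.0847),ray("top",T(180,130),.0847)]
for nm,(a,b),off in(("ledge",L,0.054),("back top",B,-.0064)):
    d=b-a; yaw=np.arctan2(d[1],d[0])+np.pi/2; m=(a+b)/2
    f=np.array([np.cos(yaw),np.sin(yaw)]); print(nm,a.round(4),b.round(4),"len",np.linalg.norm(d).round(4),"yaw",yaw.round(3),"rest",(m[:2]-off*f).round(4))
print("side: ledge top", ray("side",S(150,318),.051).round(3),ray("side",S(303,403),.051).round(3),"back",ray("side",S(87,332),.0847).round(3))
# brown mask outline
n="top";im=np.load("pics/top0.npy");hsv=cv2.cvtColor(im,cv2.COLOR_RGB2HSV);H,Sx,V=[hsv[...,i] for i in range(3)]
m=((H>5)&(H<22)&(Sx>110)).astype(np.uint8)*255
q,c=quad(m,(135,120,215,172)); print(q.tolist(),[ray("top",p,.051)[:2].round(4).tolist() for p in q],[ray("top",p,.0847)[:2].round(4).tolist() for p in q])
```

```text
ledge [0.6068 0.2275 0.051 ] [0.626  0.1004 0.051 ] len 0.1285 yaw 0.15 rest [0.563  0.1559]
back top [0.5409 0.2075 0.0847] [0.5526 0.1006 0.0847] len 0.1075 yaw 0.108 rest [0.5531 0.1547]
side: ledge top [0.599 0.223 0.051] [0.619 0.096 0.051] back [0.537 0.204 0.085]
[[202.0, 127.0], [204.0, 171.0], [148.0, 164.0], [144.0, 136.0]] [[0.6261, 0.1038], [0.5307, 0.1002], [0.5483, 0.2166], [0.609, 0.2258]] [[0.6155, 0.1002], [0.5236, 0.0967], [0.5406, 0.2091], [0.5991, 0.2179]]
```

{"name": "move_arm", "arguments": {"deltas": [{"x":0,"y":0,"z":0,"wx":10,"wy":10,"wz":0,"hand":1},{"x":0,"y":0,"z":-0.05,"wx":20,"wy":20,"wz":0,"hand":1},{"x":0,"y":0,"z":-0.05,"wx":20,"wy":20,"wz":0,"hand":1}]}}

```text
time: 0.48
tool_pos: [0.153, 0.5035, 0.2793]
tool_rot: [-2.78, -0.344, 2.785]
contact_force: [-0.9, -0.2, -0.8]
opening: 0.092
```

```bash
cat > fit.py <<'E'
import numpy as np, json, os
from scipy.spatial.transform import Rotation as Ro
from scipy.optimize import least_squares
def Rx(a):return Ro.from_euler('x',a).as_matrix()
def Ry(a):return Ro.from_euler('y',a).as_matrix()
def Rz(a):return Ro.from_euler('z',a).as_matrix()
# p: h,a1,L1,a3,L2,dy,L3
def fk(q,p,s4=1,s6=1,o6=0):
    h,a1,L1,a3,L2,dy,L3=p
    R=Rz(q[0]); x=np.array([0,0,h])+R@[a1,0,0]
    R=R@Ry(q[1]); x=x+R@[0,0,L1]
    R=R@Ry(q[2]); x=x+R@[a3,dy,L2]
    R=R@Rz(s4*q[3]); R=R@Ry(q[4]); R=R@Rz(s6*q[5]); x=x+R@[0,0,L3]
    return x,R@Rz(o6)
E
cat > log.py <<'E'
import json
from cell import monitor
s=monitor.observe(); open('log.jsonl','a').write(json.dumps([list(map(float,s[k])) for k in('qpos','tool_pos','tool_rot')])+'\n')
print(s['time'],s['qpos'].round(4),s['tool_pos'].round(4),s['tool_rot'].round(4))
E
echo '[[1.13101033, 0.342746964, 1.52500239, -9.3e-06,1.27538375,-0.14601224],[0.15183936,0.50214918,0.22603748],[-3.14006731,-2.15341516e-04,2.84782144]]' > log.jsonl
python3 log.py
python3 - <<'E'
from fit import *
for l in open('log.jsonl'):
    q,x,r=json.loads(l); R=Ro.from_euler('xyz',r).as_matrix()
    for s4 in(1,-1):
        for s6 in(1,-1):
            M=Rz(q[0])@Ry(q[1])@Ry(q[2])@Rz(s4*q[3])@Ry(q[4])@Rz(s6*q[5])
            print(s4,s6,Ro.from_matrix(M.T@R).as_rotvec().round(3))
E
```

```text
0.475 [ 0.9886  0.5536  1.144   0.2418  1.8762 -0.267 ] [0.153  0.5035 0.2793] [-2.78   -0.3441  2.785 ]
1 1 [-0.     0.     1.571]
1 -1 [-0.     0.     1.279]
-1 1 [ 0.    -0.     1.571]
-1 -1 [ 0.    -0.     1.279]
1 1 [-0.     0.     1.571]
1 -1 [-0.     0.     1.037]
-1 1 [-0.436  0.248  1.396]
-1 -1 [-0.337  0.337  0.873]
```

```bash
cat > d.py <<'E'
import sys,numpy as np
from scipy.spatial.transform import Rotation as Ro
from cell import monitor
def Rt(zd,yd):
    z=np.array(zd,float);z/=np.linalg.norm(z);y=np.array(yd,float);y-=z*(y@z);y/=np.linalg.norm(y)
    return np.c_[np.cross(y,z),y,z]
def delta(pos,R,base=None):
    s=monitor.observe(); p0,R0=base or (s['tool_pos'],Ro.from_euler('xyz',s['tool_rot']).as_matrix())
    d=R0.T@(np.array(pos)-p0); w=Ro.from_matrix(R0.T@R).as_rotvec(degrees=True)
    print('xyz',d.round(4),'w',w.round(2),'| now',s['time'],s['tool_pos'].round(4),s['tool_rot'].round(3))
E
python3 -c "
from d import *
R=Rt([0,0,-1],[-.015,-1,0])
print(Ro.from_matrix(R).as_euler('xyz'))
delta([.42,.25,.28],R);delta([.636,-.09,.25],R)"
```

```text
[ 3.14159265  0.         -0.01499888]
xyz [-0.3186 -0.1757 -0.0564] w [-32.56  24.24 159.47] | now 0.475 [0.153  0.5035 0.2793] [-2.78  -0.344  2.785]
xyz [-0.631  -0.4315 -0.0453] w [-32.56  24.24 159.47] | now 0.475 [0.153  0.5035 0.2793] [-2.78  -0.344  2.785]
```

```bash
python3 -c "
from d import *
R=Rt([0,0,-1],[.015,1,0])
delta([.42,.25,.28],R);delta([.636,-.09,.25],R)"
```

```text
xyz [-0.3186 -0.1757 -0.0564] w [-16.95 -22.77 -15.61] | now 0.475 [0.153  0.5035 0.2793] [-2.78  -0.344  2.785]
xyz [-0.631  -0.4315 -0.0453] w [-16.95 -22.77 -15.61] | now 0.475 [0.153  0.5035 0.2793] [-2.78  -0.344  2.785]
```

{"name": "move_arm", "arguments": {"deltas": [{"x":-0.16,"y":-0.09,"z":-0.05,"wx":-8,"wy":-11,"wz":-8,"hand":1},{"x":-0.319,"y":-0.176,"z":-0.056,"wx":-17,"wy":-22.8,"wz":-15.6,"hand":1},{"x":-0.319,"y":-0.176,"z":-0.056,"wx":-17,"wy":-22.8,"wz":-15.6,"hand":1},{"x":-0.319,"y":-0.176,"z":-0.056,"wx":-17,"wy":-22.8,"wz":-15.6,"hand":1},{"x":-0.631,"y":-0.4315,"z":-0.0453,"wx":-17,"wy":-22.8,"wz":-15.6,"hand":1},{"x":-0.631,"y":-0.4315,"z":-0.0453,"wx":-17,"wy":-22.8,"wz":-15.6,"hand":1},{"x":-0.631,"y":-0.4315,"z":-0.0453,"wx":-17,"wy":-22.8,"wz":-15.6,"hand":1},{"x":-0.631,"y":-0.4315,"z":-0.0453,"wx":-17,"wy":-22.8,"wz":-15.6,"hand":1}]}}

```text
time: 1.48
tool_pos: [0.4793, 0.1264, 0.2653]
tool_rot: [-3.14, 0.002, 3.126]
contact_force: [0.5, 1.2, 0.0]
opening: 0.092
```

```bash
python3 log.py; python3 -c "
from d import *
R=Rt([0,0,-1],[.015,1,0])
delta([.638,-.09,.22],R)"
```

```text
1.475 [ 0.1042  0.2582  1.5346 -0.0019  1.3469 -1.4509] [0.4793 0.1264 0.2653] [-3.1400e+00  2.1000e-03  3.1264e+00]
xyz [-0.1618 -0.2139  0.046 ] w [-0.09  0.12 -0.01] | now 1.475 [0.4793 0.1264 0.2653] [-3.140e+00  2.000e-03  3.126e+00]
```

{"name": "move_arm", "arguments": {"deltas": [{"x":-0.162,"y":-0.214,"z":0.046,"hand":1},{"x":-0.162,"y":-0.214,"z":0.046,"hand":1},{"x":-0.162,"y":-0.214,"z":0.046,"hand":1},{"x":-0.162,"y":-0.214,"z":0.046,"hand":1},{"x":-0.162,"y":-0.214,"z":0.046,"hand":1},{"x":-0.162,"y":-0.214,"z":0.046,"hand":1},{"x":-0.162,"y":-0.214,"z":0.046,"hand":1}]}}

```text
schema error: expected keys x, y, z, wx, wy, wz, hand
```

```bash
python3 log.py; python3 -c "
from d import *
R=Rt([0,0,-1],[.015,1,0])
delta([.638,-.09,.114],R)
from h import *
im=viewer.read_camera('side');cv2.imwrite('pics/s1.png',cv2.resize(im[120:360,180:500,::-1],(800,600),interpolation=cv2.INTER_CUBIC))
"
python3 - <<'E'
from fit import *
D=[json.loads(l) for l in open('log.jsonl')]
f=lambda p:np.concatenate([fk(q,p,o6=np.pi/2)[0]-x for q,x,r in D]+[1e-4*(np.array(p)-[.3,0,.4,0,.35,.08,.2])])
s=least_squares(f,[.3,0,.4,0,.35,.08,.2]); print(s.x.round(4)); print(s.fun[:-7].reshape(-1,3).round(4))
E
```

```text
1.475 [ 0.1042  0.2582  1.5346 -0.0019  1.3469 -1.4509] [0.4793 0.1264 0.2653] [-3.1400e+00  2.1000e-03  3.1264e+00]
xyz [-0.1616 -0.2137  0.152 ] w [-0.09  0.12 -0.01] | now 1.475 [0.4793 0.1264 0.2653] [-3.140e+00  2.000e-03  3.126e+00]
[0.2229 0.     0.5062 0.0465 0.3796 0.0764 0.3181]
[[-0. -0.  0.]
 [ 0. -0.  0.]
 [ 0.  0. -0.]
 [ 0.  0. -0.]]
```

View pics/s1.png

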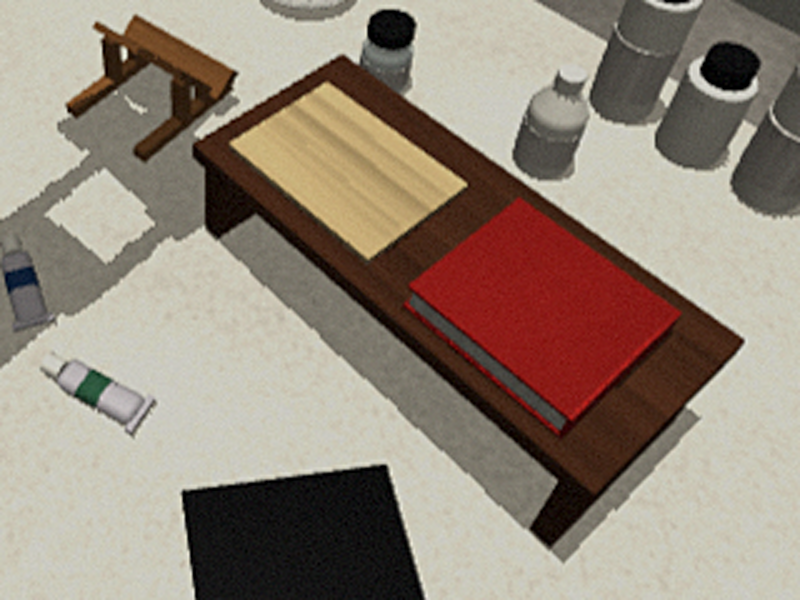

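```bash
cat > ik.py <<'E'
from fit import *
from d import Rt
P=[0.2229,0,0.5062,0.0465,0.3796,0.0764,0.3181]
lo=np.array([-2.53,-.77,.04,-1,.28,-3.11]);hi=np.array([2.53,2.02,2.7,4.14,2.66,3.11])
def ik(x,R,n=25,seed=0,q0=None):
    rng=np.random.default_rng(seed); out=[]
    f=lambda q:np.r_[(fk(q,P,o6=np.pi/2)[0]-x)*5,(fk(q,P,o6=np.pi/2)[1]-R).ravel()]
    for i in range(n):
        s=least_squares(f,(q0 if q0 is not None and i==0 else rng.uniform(lo+.05,hi-.05)),bounds=(lo,hi),max_nfev=60)
        if np.abs(s.fun).max()<2e-3 and not any(np.abs(o-s.x).max()<.02 for o in out): out.append(s.x)
        if q0 is not None and out: break
    return out
E
cat > scan.py <<'E'
from ik import *
# panel after slide: front edge x=.447 (40-45mm overhang), centre y -.09 ; easel rest
pc=np.array([.502,-.09,.114]); rest=np.array([.556,.155,.077]); yaw=.14
n=Rz(yaw)@[.766,0,.643]; u=Rz(yaw)@[-.643,0,.766]; e=Rz(yaw)@[0,1.,0]
for th in range(-75,76,15):
  t=np.deg2rad(th); dp=np.array([np.cos(t),-np.sin(t)])  # tool dir in panel x,y
  yp=np.sign(th)*.02 if abs(th)>35 else 0
  a=np.array([-.055+.031,yp])                            # TCP in panel
  for sg in(1,-1):
    G=ik(pc+[a[0],a[1],0],Rt([dp[0],dp[1],0],[0,0,sg]))
    # final: panel x->-u, y->-e, z->-n ; thickness mid at -n*.004
    F=ik(rest-n*.004-u*a[0]-e*a[1],Rt(-u*dp[0]-e*dp[1],-n*sg))
    print(th,sg,'G',[g.round(2).tolist() for g in G],'F',[g.round(2).tolist() for g in F])
E
timeout 500 python3 scan.py
```

```text
-75 1 G [[-0.95, 1.05, 1.62, 0.94, 1.86, -2.77]] F []
-75 -1 G [[-0.95, 1.05, 1.62, 0.94, 1.86, 0.37]] F []
-60 1 G [[-1.03, 1.01, 1.84, 1.08, 1.71, -2.88]] F []
-60 -1 G [[-1.03, 1.01, 1.84, 1.08, 1.71, 0.26]] F []
-45 1 G [[-1.11, 1.0, 2.05, 1.25, 1.6, -3.06]] F []
-45 -1 G [[-1.11, 1.0, 2.05, 1.25, 1.6, 0.08]] F []
-30 1 G [[-1.13, 1.05, 2.31, 1.49, 1.55, 2.92]] F []
-30 -1 G [[-1.13, 1.05, 2.31, 1.49, 1.55, -0.22]] F []
-15 1 G [[-1.11, 1.19, 2.51, 1.74, 1.67, 2.6]] F []
-15 -1 G [[-1.11, 1.19, 2.51, 1.74, 1.67, -0.54]] F []
0 1 G [[-0.94, 1.41, 2.66, 1.98, 2.06, 2.31]] F []
0 -1 G [[-0.94, 1.41, 2.66, 1.98, 2.06, -0.83]] F []
15 1 G [[-0.51, 1.49, 2.7, 2.68, 2.57, 2.74]] F [[-0.09, 0.42, 2.22, 1.88, 0.43, 1.04]]
15 -1 G [[-0.51, 1.49, 2.7, 2.68, 2.57, -0.4]] F [[-0.09, 0.42, 2.22, 1.88, 0.43, -2.1]]
30 1 G [[-0.04, 1.28, 2.58, 3.75, 2.19, -2.75]] F [[-0.28, 0.51, 2.16, 1.54, 0.75, 1.18]]
30 -1 G [[-0.04, 1.28, 2.58, 3.75, 2.19, 0.39]] F [[-0.28, 0.51, 2.16, 1.54, 0.75, -1.96]]
45 1 G [] F [[-0.43, 0.65, 2.02, 1.29, 1.06, 1.24]]
45 -1 G [] F [[-0.43, 0.65, 2.02, 1.29, 1.06, -1.9]]
60 1 G [] F [[-0.47, 0.8, 1.86, 1.17, 1.33, 1.27]]
60 -1 G [] F [[-0.47, 0.8, 1.86, 1.17, 1.33, -1.87]]
75 1 G [] F [[-0.46, 0.96, 1.68, 1.1, 1.59, 1.3]]
75 -1 G [] F [[-0.46, 0.96, 1.68, 1.1, 1.59, -1.84]]
```

{"name": "move_arm", "arguments": {"deltas": [{"x":-0.162,"y":-0.214,"z":0.046,"wx":0,"wy":0,"wz":0,"hand":1},{"x":-0.162,"y":-0.214,"z":0.046,"wx":0,"wy":0,"wz":0,"hand":1},{"x":-0.162,"y":-0.214,"z":0.046,"wx":0,"wy":0,"wz":0,"hand":1},{"x":-0.162,"y":-0.214,"z":0.046,"wx":0,"wy":0,"wz":0,"hand":1},{"x":-0.162,"y":-0.214,"z":0.046,"wx":0,"wy":0,"wz":0,"hand":1},{"x":-0.162,"y":-0.214,"z":0.046,"wx":0,"wy":0,"wz":0,"hand":1},{"x":-0.162,"y":-0.214,"z":0.046,"wx":0,"wy":0,"wz":0,"hand":1}]}}

```text
time: 2.4
tool_pos: [0.6369, -0.0872, 0.2203]
tool_rot: [-3.14, 0.002, 3.127]
contact_force: [0.2, 0.0, -0.4]
opening: 0.0917
```

```bash
python3 log.py
cat > scan2.py <<'E'
from ik import *
def segd(a,b,c,d):
    s=np.linspace(0,1,40); A=a+(b-a)*s[:,None]; C=c+(d-c)*s[:,None]
    return np.linalg.norm(A[:,None]-C[None],axis=2).min()
def pts(q):
    h,a1,L1,a3,L2,dy,L3=P; R=Rz(q[0]);s=np.array([0,0,h]);R=R@Ry(q[1]);e=s+R@[0,0,L1];R=R@Ry(q[2]);e2=e+R@[a3,dy,0];w=e2+R@[0,0,L2]
    x,T=fk(q,P,o6=np.pi/2); return s,e,e2,w,x,T
if __name__=='__main__':
  q0=np.array([-.04,1.28,2.58,3.75,2.19,.39])
  for fx in(.449,.460):
   for yp in(-.04,0,.04,.06):
    for th in(10,15,20,25,30,35,40):
     t=np.deg2rad(th);x=np.array([fx+.030,-.09+yp,.114])
     g=ik(x,Rt([np.cos(t),-np.sin(t),0],[0,0,-1]),n=8,q0=q0)
     for q in g:
       s,e,e2,w,X,T=pts(q)
       b=X-T[:,2]*.066; c=X-T[:,2]*.2
       cl=min(segd(e2,w,b+T[:,1]*k*.095,c+T[:,1]*k*.095) for k in(-1,1))
       print(fx,yp,th,q.round(2),'margin',np.minimum(q-lo,hi-q).min().round(2),'w',w.round(2),'e',e2.round(2),'clr',cl.round(3))
E
timeout 550 python3 scan2.py
```

```text
2.4 [-2.5480e-01  5.6700e-01  1.1777e+00 -8.0000e-04  1.3950e+00 -1.8109e+00] [ 0.6369 -0.0872  0.2203] [-3.1404e+00  1.7000e-03  3.1271e+00]
0.449 -0.04 10 [-0.86  1.42  2.67  2.19  2.25 -0.72] margin 0.03 w [ 0.17 -0.07  0.11] e [ 0.37 -0.31  0.33] clr 0.078
0.449 -0.04 15 [-0.71  1.44  2.68  2.42  2.41 -0.58] margin 0.02 w [ 0.17 -0.05  0.11] e [ 0.41 -0.25  0.33] clr 0.055
0.449 -0.04 20 [-0.55  1.43  2.67  2.8   2.5  -0.28] margin 0.03 w [ 0.18 -0.02  0.11] e [ 0.44 -0.18  0.33] clr 0.026
0.449 -0.04 25 [-0.39  1.38  2.64  3.22  2.45  0.06] margin 0.06 w [0.19 0.   0.11] e [ 0.46 -0.11  0.36] clr 0.007
0.449 -0.04 30 [-0.24  1.31  2.6   3.53  2.3   0.27] margin 0.1 w [0.2  0.03 0.11] e [ 0.46 -0.03  0.39] clr 0.036
0.449 -0.04 35 [-0.11  1.24  2.55  3.74  2.13  0.35] margin 0.15 w [0.22 0.05 0.11] e [0.45 0.03 0.42] clr 0.062
0.449 -0.04 40 [-0.01  1.18  2.5   3.91  1.97  0.36] margin 0.2 w [0.24 0.07 0.11] e [0.43 0.07 0.44] clr 0.081
0.449 0 10 [-0.67  1.5   2.7   2.3   2.44 -0.7 ] margin 0.0 w [ 0.17 -0.03  0.11] e [ 0.42 -0.24  0.3 ] clr 0.065
0.449 0 15 [-0.51  1.48  2.69  
[... 3865 characters left out ...]
gin 0.11 w [0.23 0.13 0.11] e [0.39 0.17 0.46] clr 0.093
0.46 0.06 10 [-0.3   1.44  2.68  2.92  2.54 -0.18] margin 0.02 w [0.18 0.03 0.11] e [ 0.48 -0.07  0.33] clr 0.017
0.46 0.06 15 [-0.13  1.38  2.65  3.34  2.44  0.15] margin 0.05 w [0.18 0.05 0.11] e [0.47 0.01 0.35] clr 0.016
0.46 0.06 20 [0.01 1.31 2.6  3.62 2.28 0.33] margin 0.1 w [0.19 0.08 0.11] e [0.45 0.08 0.39] clr 0.044
0.46 0.06 25 [0.13 1.23 2.55 3.82 2.1  0.38] margin 0.15 w [0.2  0.1  0.11] e [0.43 0.13 0.42] clr 0.068
0.46 0.06 30 [0.23 1.17 2.49 3.97 1.94 0.37] margin 0.17 w [0.21 0.13 0.11] e [0.4  0.17 0.44] clr 0.086
0.46 0.06 35 [0.31 1.11 2.42 4.1  1.81 0.32] margin 0.04 w [0.23 0.15 0.11] e [0.37 0.2  0.46] clr 0.098
```

{"name": "move_arm", "arguments": {"deltas": [{"x":0,"y":-0.003,"z":0.05,"wx":0,"wy":0,"wz":0,"hand":1},{"x":0,"y":-0.003,"z":0.09,"wx":0,"wy":0,"wz":0,"hand":1},{"x":0,"y":-0.003,"z":0.1,"wx":0,"wy":0,"wz":0,"hand":1},{"x":0,"y":-0.003,"z":0.107,"wx":0,"wy":0,"wz":0,"hand":1},{"x":0,"y":-0.003,"z":0.107,"wx":0,"wy":0,"wz":0,"hand":1}]}}

```text
time: 3.02
tool_pos: [0.6383, -0.0913, 0.1147]
tool_rot: [-3.139, 0.004, 3.127]
contact_force: [1.1, 0.2, 0.3]
opening: 0.0919
```

```bash
python3 log.py; python3 -c "
from h import *
im=viewer.read_camera('side');cv2.imwrite('pics/s2.png',cv2.resize(im[90:330,200:520,::-1],(800,600),interpolation=cv2.INTER_CUBIC))
"
```

```text
3.025 [-2.6020e-01  6.5390e-01  1.3206e+00 -1.2000e-03  1.1622e+00 -1.8159e+00] [ 0.6383 -0.0913  0.1147] [-3.1393  0.0044  3.127 ]
```

View pics/s2.png

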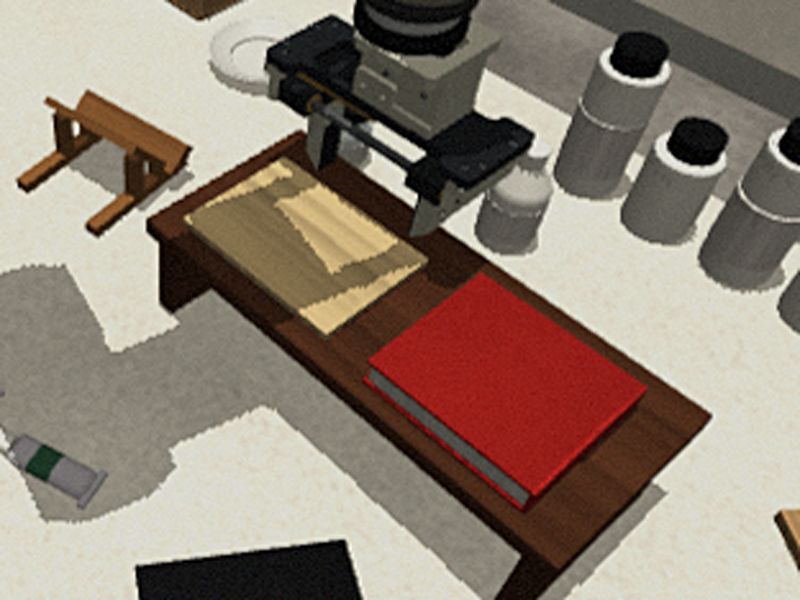

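Pic 5: both fingertips, at (320,150) and (430,225), sit on the bare strip behind the panel, clear of the book. Next I slide the panel.

{"name": "move_arm", "arguments": {"deltas": [{"x":0.01,"y":0,"z":0.001,"wx":0,"wy":0,"wz":0,"hand":1},{"x":0.02,"y":0,"z":0.001,"wx":0,"wy":0,"wz":0,"hand":1},{"x":0.03,"y":0,"z":0.001,"wx":0,"wy":0,"wz":0,"hand":1},{"x":0.04,"y":0,"z":0.001,"wx":0,"wy":0,"wz":0,"hand":1},{"x":0.05,"y":0,"z":0.001,"wx":0,"wy":0,"wz":0,"hand":1},{"x":0.058,"y":0,"z":0.001,"wx":0,"wy":0,"wz":0,"hand":1},{"x":0.064,"y":0,"z":0.001,"wx":0,"wy":0,"wz":0,"hand":1},{"x":0.064,"y":0,"z":0.001,"wx":0,"wy":0,"wz":0,"hand":1}]}}

```text
time: 4.08
tool_pos: [0.5728, -0.0904, 0.112]
tool_rot: [-3.14, 0.001, 3.126]
contact_force: [-0.1, -0.3, -0.0]
opening: 0.092
```

```bash
cat > pan.py <<'E'
from h import *
import sys
for n,bb in(("top",(240,90,345,215)),("side",(200,110,400,330))):
    im=viewer.read_camera(n); cv2.imwrite(f"pics/{n}{sys.argv[1]}.png",im[:,:,::-1]); hsv=cv2.cvtColor(im,cv2.COLOR_RGB2HSV)
    H,S,V=[hsv[...,i] for i in range(3)]
    m=((H>12)&(H<35)&(S>60)&(V>55)).astype(np.uint8)*255
    m=cv2.morphologyEx(m,cv2.MORPH_OPEN,np.ones((3,3)))
    q,c=quad(m,bb); W=np.array([ray(n,p,.118) for p in q])
    print(n,q.tolist(),W[:,:2].round(4).tolist(),"sides",np.linalg.norm(W-np.roll(W,-1,0),axis=1).round(3),"mean",W.mean(0).round(4))
E
python3 pan.py 3; python3 log.py
```

```text
4.125 [-2.8790e-01  5.5080e-01  1.5246e+00 -1.3000e-03  1.0647e+00 -1.8429e+00] [ 0.5731 -0.0904  0.1119] [-3.1401e+00  1.0000e-03  3.1264e+00]Traceback (most recent call last):
  File "pan.py", line 8, in <module>
    q,c=quad(m,bb); W=np.array([ray(n,p,.118) for p in q])
        ~~~~^^^^^^
  File "h.py", line 12, in quad
    c=max(cv2.findContours(m,cv2.RETR_EXTERNAL,cv2.CHAIN_APPROX_NONE)[0],key=cv2.contourArea)
ValueError: max() iterable argument is empty
```

```bash
sed -i 's/^for n,bb in.*/for n,bb in [b for b in (("top",(240,90,345,215)),("side",(200,110,400,330))) if b[0] in sys.argv[2:]]:/' pan.py; python3 pan.py 4 side; python3 -c "
import cv2;im=cv2.imread('pics/side4.png');cv2.imwrite('pics/s4.png',cv2.resize(im[110:300,200:450],(800,600),interpolation=cv2.INTER_CUBIC))"
```

```text
side [[289.0, 165.0], [346.0, 207.0], [305.0, 240.0], [251.0, 193.0]] [[0.5565, -0.0134], [0.5597, -0.1613], [0.4509, -0.1638], [0.4499, -0.021]] sides [0.148 0.109 0.143 0.107] mean [ 0.5042 -0.0899  0.118 ]
```

View pics/s4.png

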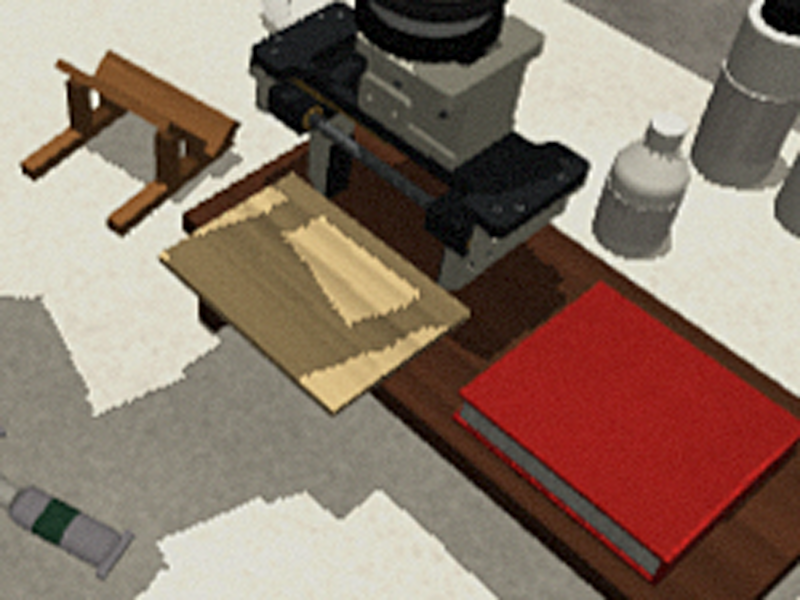

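Pic 6: the panel, at (320,290), lies flat and overhangs the front by roughly 33–37 mm. The book is untouched. I nudge it 5 mm further, then back off and lift.

{"name": "move_arm", "arguments": {"deltas": [{"x":0.003,"y":0,"z":0,"wx":0,"wy":0,"wz":0,"hand":1},{"x":0.005,"y":0,"z":0,"wx":0,"wy":0,"wz":0,"hand":1},{"x":0.005,"y":0,"z":0,"wx":0,"wy":0,"wz":0,"hand":1},{"x":-0.01,"y":0,"z":0,"wx":0,"wy":0,"wz":0,"hand":1},{"x":-0.01,"y":0,"z":-0.06,"wx":0,"wy":0,"wz":0,"hand":1},{"x":-0.01,"y":0,"z":-0.12,"wx":0,"wy":0,"wz":0,"hand":1},{"x":-0.01,"y":0,"z":-0.18,"wx":0,"wy":0,"wz":0,"hand":1},{"x":-0.01,"y":0,"z":-0.18,"wx":0,"wy":0,"wz":0,"hand":1}]}}

```text
time: 5.18
tool_pos: [0.5851, -0.0908, 0.2979]
tool_rot: [-3.137, 0.013, 3.127]
contact_force: [-0.0, -0.4, -0.2]
opening: 0.0919
```

```bash
python3 log.py
cat > plan1.py <<'E'
from ik import *
from scan2 import pts
from cell import monitor
q=monitor.observe()['qpos']
fx=.448; t=np.deg2rad(35); dr=np.array([np.cos(t),-np.sin(t),0])
R=Rt(dr,[0,0,-1]); xg=np.array([fx+.031,-.06,.118])
# candidates for pre pose: back off along -dr and up
for back,up in((0,0),(.07,0.012),(.07,.1),(.07,.2)):
    s=ik(xg-dr*back+[0,0,up],R,n=10,q0=np.array([.17,1.18,2.5,3.97,1.98,.39]))
    for g in s: print(back,up,g.round(3),(g-q).round(2),'w',pts(g)[3].round(2))
E
python3 plan1.py
```

```text
5.175 [-2.8280e-01  4.2070e-01  1.2096e+00 -1.1000e-03  1.4978e+00 -1.8385e+00] [ 0.5851 -0.0908  0.2979] [-3.1369  0.0127  3.1266]
0 0 [0.201 1.154 2.493 4.02  1.911 0.382] [0.48 0.73 1.28 4.02 0.41 2.22] w [0.22 0.12 0.12]
```

```bash
cat > scan3.py <<'E'
from ik import *
q0=np.array([.2,1.15,2.49,3.9,1.91,.38])
for x,z in((.44,.118),(.44,.15),(.479,.118)):
  for y in(-.12,-.08,-.04,0,.03,.06):
    r=[]
    for th in(0,10,20,30,40):
      t=np.deg2rad(th); g=ik(np.array([x,y,z]),Rt([np.cos(t),-np.sin(t),0],[0,0,-1]),n=5,q0=q0)
      r.append(f"{th}:{np.minimum(g[0]-lo,hi-g[0]).min():.2f} q4={g[0][3]:.2f}" if g else f"{th}: -")
    print(x,z,y,r)
E
timeout 500 python3 scan3.py; python3 pan.py 5 top side
```

```text
0.44 0.118 -0.12 ['0: -', '10: -', '20: -', '30: -', '40:0.11 q4=4.02']
0.44 0.118 -0.08 ['0: -', '10: -', '20: -', '30:0.03 q4=3.93', '40: -']
0.44 0.118 -0.04 ['0: -', '10: -', '20: -', '30:0.06 q4=4.08', '40: -']
0.44 0.118 0 ['0: -', '10: -', '20:0.02 q4=3.99', '30: -', '40: -']
0.44 0.118 0.03 ['0: -', '10: -', '20:0.07 q4=4.06', '30: -', '40: -']
0.44 0.118 0.06 ['0: -', '10:0.00 q4=3.90', '20:0.01 q4=4.13', '30: -', '40: -']
0.44 0.15 -0.12 ['0: -', '10: -', '20: -', '30: -', '40:0.08 q4=3.99']
0.44 0.15 -0.08 ['0: -', '10: -', '20: -', '30: -', '40:0.00 q4=4.14']
0.44 0.15 -0.04 ['0: -', '10: -', '20: -', '30:0.04 q4=4.04', '40: -']
0.44 0.15 0 ['0: -', '10: -', '20: -', '30: -', '40: -']
0.44 0.15 0.03 ['0: -', '10: -', '20:0.03 q4=4.03', '30: -', '40: -']
0.44 0.15 0.06 ['0: -', '10: -', '20:0.04 q4=4.10', '30: -', '40: -']
0.479 0.118 -0.12 ['0:0.08 q4=1.97', '10:0.02 q4=2.21', '20:0.02 q4=2.88', '30:0.09 q4=3.59', '40:0.20 q4=3.94']
0.479 0.118 -0.08 ['0:0.02 q4=2.00', '10: -', '20:0.03 q4=3.27', '30:0.12 q4=3.80', '40:0.06 q4=4.08']
0.479 0.118 -0.04 ['0: -', '10: -', '20:0.06 q4=3.59', '30:0.17 q4=3.95', '40: -']
0.479 0.118 0 ['0: -', '10:0.01 q4=3.22', '20:0.10 q4=3.80', '30:0.06 q4=4.08', '40: -']
0.479 0.118 0.03 ['0: -', '10:0.04 q4=3.50', '20:0.15 q4=3.91', '30: -', '40: -']
0.479 0.118 0.06 ['0:0.00 q4=2.95', '10:0.08 q4=3.68', '20:0.14 q4=4.00', '30: -', '40: -']Traceback (most recent call last):
  File "pan.py", line 8, in <module>
    q,c=quad(m,bb); W=np.array([ray(n,p,.118) for p in q])
        ~~~~^^^^^^
  File "h.py", line 12, in quad
    c=max(cv2.findContours(m,cv2.RETR_EXTERNAL,cv2.CHAIN_APPROX_NONE)[0],key=cv2.contourArea)
ValueError: max() iterable argument is empty
```

```bash
cat > aik.py <<'E'
from fit import *
from d import Rt
P=[0.2229,0,0.5062,0.0465,0.3796,0.0764,0.3181]
lo=np.array([-2.53,-.77,.04,-1,.28,-3.11]);hi=np.array([2.53,2.02,2.7,4.14,2.66,3.11])
def wrap(a,i):
    return [a+2*np.pi*k for k in(-1,0,1) if lo[i]<=a+2*np.pi*k<=hi[i]]
def aik(x,R,lim=True):
    h,_,L1,a3,L2,dy,L3=P; w=np.array(x)-R[:,2]*L3; out=[]
    r=np.hypot(w[0],w[1])
    if r<dy:return out
    D=np.hypot(a3,L2); al=np.arctan2(a3,L2)
    for rr in(1,-1):
        rho=rr*np.sqrt(r*r-dy*dy); q1=np.arctan2(w[1],w[0])-np.arctan2(dy,rho)
        q1=(q1+np.pi)%(2*np.pi)-np.pi; X,Z=rho,w[2]-h; d2=X*X+Z*Z
        c=(d2-L1*L1-D*D)/(2*L1*D)
        if abs(c)>1: continue
        for s in(1,-1):
            g=s*np.arccos(c); q3=g-al
            q2=np.arctan2(X,Z)-np.arctan2(D*np.sin(g),L1+D*np.cos(g))
            q2=(q2+np.pi)%(2*np.pi)-np.pi
            M=(Rz(q1)@Ry(q2+q3)).T@R@Rz(-np.pi/2)
            for q5 in(np.arccos(np.clip(M[2,2],-1,1)),):
                q4=np.arctan2(M[1,2],M[0,2]); q6=np.arctan2(M[2,1],-M[2,0])
                for a in wrap(q4,3):
                    for b in wrap(q6,5):
                        q=np.array([q1,q2,q3,a,q5,b])
                        if (q>=lo).all() and (q<=hi).all(): out.append(q)
    return out
E
cat > scan4.py <<'E'
from aik import *
q=[-.2548,.567,1.1777,.3,1.395,-1.8]; x,R=fk(q,P,o6=np.pi/2); print(aik(x,R))
rest=np.array([.556,.155,.077]); yaw=.14
n=Rz(yaw)@[.766,0,.643]; u=Rz(yaw)@[-.643,0,.766]; e=Rz(yaw)@[0,1.,0]
m=lambda S:[(np.minimum(s-lo,hi-s).min().round(2),s.round(2).tolist()) for s in S]
for th in range(-60,61,10):
  t=np.deg2rad(th); dp=np.array([np.cos(t),-np.sin(t)])
  for yp in(-.045,0,.04):
    a=np.array([-.024,yp])
    for sg in(1,-1):
      G=m(aik([.503+a[0],-.09+a[1],.116],Rt([dp[0],dp[1],0],[0,0,sg])))
      F=m(aik(rest-n*.004-u*a[0]-e*a[1],Rt(-u*dp[0]-e*dp[1],-n*sg)))
      if G and F or (abs(th)<45 and yp==0): print(th,yp,sg,'G',G,'F',F)
E
python3 scan4.py
```

```text
[array([-0.2548,  0.567 ,  1.1777,  0.3   ,  1.395 , -1.8   ])]
-40 0 1 G [] F []
-40 0 -1 G [(np.float64(0.53), [-1.1, 1.01, 2.17, 1.34, 1.56, -0.03])] F []
-30 0 1 G [(np.float64(0.18), [-1.13, 1.04, 2.31, 1.49, 1.55, 2.93])] F []
-30 0 -1 G [(np.float64(0.39), [-1.13, 1.04, 2.31, 1.49, 1.55, -0.21])] F []
-20 0 1 G [(np.float64(0.26), [-1.12, 1.12, 2.44, 1.66, 1.61, 2.72])] F []
-20 0 -1 G [(np.float64(0.26), [-1.12, 1.12, 2.44, 1.66, 1.61, -0.42])] F []
-10 0 1 G [(np.float64(0.13), [-1.07, 1.25, 2.57, 1.83, 1.77, 2.49])] F []
-10 0 -1 G [(np.float64(0.13), [-1.07, 1.25, 2.57, 1.83, 1.77, -0.65])] F []
0 0 1 G [(np.float64(0.04), [-0.94, 1.4, 2.66, 1.99, 2.06, 2.32])] F []
0 0 -1 G [(np.float64(0.04), [-0.94, 1.4, 2.66, 1.99, 2.06, -0.82])] F []
10 0 1 G [] F [(np.float64(0.04), [-0.02, 0.41, 2.23, 2.09, 0.32, 0.9])]
10 0 -1 G [] F [(np.float64(0.04), [-0.02, 0.41, 2.23, 2.09, 0.32, -2.24])]
20 -0.045 1 G [(np.float64(0.03), [-0.58, 1.42, 2.67, 2.76, 2.48, 2.84])] F [(np.float64(0.2), [-0.04, 0.45, 2.21, 1.87, 0.48, 1.08])]
20 -0.045 -1 G [(np.float64(0.03), [-0.58, 1.42, 2.67, 2
[... 1183 characters left out ...]
, [-0.37, 0.52, 2.13, 1.44, 0.8, 1.2])]
30 0.04 -1 G [(np.float64(0.16), [0.15, 1.21, 2.54, 3.92, 2.04, 0.42])] F [(np.float64(0.52), [-0.37, 0.52, 2.13, 1.44, 0.8, -1.94])]
40 -0.045 1 G [(np.float64(0.2), [-0.03, 1.17, 2.5, 3.88, 1.98, -2.79])] F [(np.float64(0.58), [-0.26, 0.59, 2.12, 1.5, 0.9, 1.2])]
40 -0.045 -1 G [(np.float64(0.2), [-0.03, 1.17, 2.5, 3.88, 1.98, 0.35])] F [(np.float64(0.58), [-0.26, 0.59, 2.12, 1.5, 0.9, -1.95])]
40 0 1 G [(np.float64(0.09), [0.16, 1.14, 2.46, 4.05, 1.86, -2.79])] F [(np.float64(0.61), [-0.36, 0.6, 2.09, 1.39, 0.95, 1.22])]
40 0 -1 G [(np.float64(0.09), [0.16, 1.14, 2.46, 4.05, 1.86, 0.35])] F [(np.float64(0.61), [-0.36, 0.6, 2.09, 1.39, 0.95, -1.93])]
```

```bash
cat > plan2.py <<'E'
from aik import *
from scan2 import pts
def near(S,q): return min(S,key=lambda s:np.abs(s-q).max()) if S else None
qG=np.array([.15,1.21,2.54,3.92,2.04,.42])
def pose(x,y,z,th): t=np.deg2rad(th); return aik([x,y,z],Rt([np.cos(t),-np.sin(t),0],[0,0,-1]))
if __name__=='__main__':
  for x,y,z,th in [(.478,-.055,.117,30),(.476,-.02,.117,27),(.474,.04,.117,20),(.474,.05,.117,18),(.474,.04,.16,20),(.474,.04,.2,20),(.48,.05,.25,18),(.5,.06,.25,18),(.5,.06,.3,18),(.55,.06,.3,20)]:
    q=near(pose(x,y,z,th),qG)
    print(x,y,z,th,None if q is None else (q.round(3),np.minimum(q-lo,hi-q).min().round(2)))
E
python3 plan2.py; rm -f scan3.py plan1.py
```

```text
0.478 -0.055 0.117 30 (array([0.132, 1.221, 2.55 , 3.902, 2.056, 0.418]), np.float64(0.15))
0.476 -0.02 0.117 27 (array([0.234, 1.216, 2.546, 3.949, 2.029, 0.434]), np.float64(0.15))
0.474 0.04 0.117 20 (array([0.365, 1.214, 2.545, 3.958, 2.023, 0.435]), np.float64(0.16))
0.474 0.05 0.117 18 (array([0.369, 1.224, 2.553, 3.933, 2.049, 0.435]), np.float64(0.15))
0.474 0.04 0.16 20 (array([0.365, 1.064, 2.588, 3.924, 1.948, 0.351]), np.float64(0.11))
0.474 0.04 0.2 20 (array([0.365, 0.9  , 2.609, 3.891, 1.846, 0.247]), np.float64(0.09))
0.48 0.05 0.25 18 (array([0.359, 0.668, 2.603, 3.819, 1.672, 0.081]), np.float64(0.1))
0.5 0.06 0.25 18 (array([0.369, 0.646, 2.54 , 3.825, 1.605, 0.028]), np.float64(0.16))
0.5 0.06 0.3 18 (array([ 0.369,  0.437,  2.512,  3.834,  1.422, -0.122]), np.float64(0.19))
0.55 0.06 0.3 20 (array([ 0.337,  0.46 ,  2.381,  3.85 ,  1.34 , -0.194]), np.float64(0.29))
```

```bash
cat > path.py <<'E'
from plan2 import *
from cell import monitor
from scipy.spatial.transform import Slerp
def low(q):
    s,e,e2,w,X,T=pts(q); c=[X+T[:,1]*k*.065+T[:,0]*j*.01 for k in(-1,1) for j in(-1,1)]
    c+=[X-T[:,2]*d+T[:,1]*k*.095+T[:,0]*j*.037 for k in(-1,1) for j in(-1,1) for d in(.066,.12)]
    c=np.array(c); return c[np.argmin(c[:,2])].round(3), w.round(2)
def rows(qs,per,base=None,show=True):
    """qs: waypoints; per: rows per segment; prints poses rel. to measured start, in calls of 8"""
    s=monitor.observe(); p0,R0=base or (s['tool_pos'],Ro.from_euler('xyz',s['tool_rot']).as_matrix())
    k=0; prev=R0
    for a,b,n in zip(qs[:-1],qs[1:],per):
        for i in range(1,n+1):
            q=a+(b-a)*i/n; x,R=fk(q,P,o6=np.pi/2)
            d=R0.T@(x-p0); w=Ro.from_matrix(R0.T@R).as_rotvec(degrees=True)
            st=np.degrees(Ro.from_matrix(prev.T@R).magnitude()); prev=R; k+=1
            print(k,'xyz',d.round(3),'w',w.round(1),'|',x.round(2),'step',st.round(1),'low',*low(q))
            if k%8==0: p0,R0=x,R
E
cat > go1.py <<'E'
from path import *
q=monitor.observe()['qpos']; qa=near(pose(.5,.06,.3,18),qG)
rows([q,qa],[32])
E
python3 go1.py
```

```text
1 xyz [0.004 0.052 0.013] w [-7.2  0.6  2.6] | [ 0.58 -0.04  0.28] step 7.6 low [ 0.587 -0.103  0.273] [ 0.58 -0.08  0.6 ]
2 xyz [0.01  0.104 0.021] w [-14.3   1.7   5.4] | [0.58 0.01 0.27] step 7.7 low [ 0.579 -0.05   0.257] [ 0.58 -0.06  0.58]
3 xyz [0.016 0.154 0.024] w [-21.2   3.3   8.5] | [0.57 0.06 0.27] step 7.8 low [0.569 0.003 0.247] [ 0.58 -0.05  0.57]
4 xyz [0.024 0.202 0.022] w [-28.1   5.4  11.9] | [0.56 0.11 0.27] step 7.9 low [0.558 0.054 0.241] [ 0.57 -0.04  0.55]
5 xyz [0.032 0.248 0.016] w [-34.7   7.9  15.5] | [0.56 0.16 0.28] step 8.0 low [0.546 0.104 0.24 ] [ 0.57 -0.03  0.54]
6 xyz [0.04  0.29  0.006] w [-41.2  10.9  19.3] | [0.55 0.2  0.29] step 8.1 low [0.533 0.152 0.245] [ 0.56 -0.01  0.52]
7 xyz [ 0.047  0.328 -0.007] w [-47.4  14.3  23.3] | [0.54 0.24 0.3 ] step 8.1 low [0.521 0.197 0.253] [ 0.55 -0.    0.51]
8 xyz [ 0.053  0.363 -0.022] w [-53.5  18.   27.5] | [0.54 0.27 0.32] step 8.2 low [0.51  0.238 0.266] [0.55 0.01 0.49]
9 xyz [0.02  0.025 0.016] w [-5.7  3.1  5.1] | [0.53 0.3  0.33] step 8.3 low [0.505 0.199 0.277] [0.54 0.02 0.48]
10 xyz [0.038 0.0
[... 2029 characters left out ...]
061] w [-14.2  11.9  13.6] | [0.59 0.21 0.4 ] step 7.5 low [0.5   0.196 0.266] [0.29 0.16 0.31]
28 xyz [ 0.04   0.085 -0.089] w [-18.8  16.3  17.4] | [0.58 0.18 0.38] step 7.4 low [0.482 0.186 0.252] [0.27 0.16 0.31]
29 xyz [ 0.049  0.104 -0.121] w [-23.1  20.9  20.9] | [0.56 0.15 0.36] step 7.2 low [0.462 0.174 0.238] [0.25 0.16 0.31]
30 xyz [ 0.058  0.121 -0.156] w [-27.2  25.8  23.9] | [0.55 0.12 0.34] step 7.1 low [0.442 0.161 0.226] [0.23 0.16 0.3 ]
31 xyz [ 0.068  0.136 -0.194] w [-31.1  31.   26.5] | [0.53 0.09 0.32] step 6.9 low [0.42  0.147 0.215] [0.22 0.16 0.3 ]
32 xyz [ 0.078  0.148 -0.234] w [-34.7  36.4  28.6] | [0.5  0.06 0.3 ] step 6.8 low [0.449 0.116 0.205] [0.2  0.16 0.3 ]
```

{"name": "move_arm", "arguments": {"deltas": [{"x":0.004,"y":0.052,"z":0.013,"wx":-7.2,"wy":0.6,"wz":2.6,"hand":1},{"x":0.01,"y":0.104,"z":0.021,"wx":-14.3,"wy":1.7,"wz":5.4,"hand":1},{"x":0.016,"y":0.154,"z":0.024,"wx":-21.2,"wy":3.3,"wz":8.5,"hand":1},{"x":0.024,"y":0.202,"z":0.022,"wx":-28.1,"wy":5.4,"wz":11.9,"hand":1},{"x":0.032,"y":0.248,"z":0.016,"wx":-34.7,"wy":7.9,"wz":15.5,"hand":1},{"x":0.04,"y":0.29,"z":0.006,"wx":-41.2,"wy":10.9,"wz":19.3,"hand":1},{"x":0.047,"y":0.328,"z":-0.007,"wx":-47.4,"wy":14.3,"wz":23.3,"hand":1},{"x":0.053,"y":0.363,"z":-0.022,"wx":-53.5,"wy":18,"wz":27.5,"hand":1}]}}

```text
time: 6.22
tool_pos: [0.5349, 0.2745, 0.3121]
tool_rot: [2.254, -0.48, 2.831]
contact_force: [0.5, -0.4, 0.5]
opening: 0.092
```

{"name": "move_arm", "arguments": {"deltas": [{"x":0.02,"y":0.025,"z":0.016,"wx":-5.7,"wy":3.1,"wz":5.1,"hand":1},{"x":0.038,"y":0.049,"z":0.027,"wx":-11.3,"wy":6.4,"wz":10.5,"hand":1},{"x":0.054,"y":0.073,"z":0.034,"wx":-16.6,"wy":9.7,"wz":16,"hand":1},{"x":0.067,"y":0.095,"z":0.038,"wx":-21.8,"wy":13.1,"wz":21.8,"hand":1},{"x":0.077,"y":0.116,"z":0.038,"wx":-26.9,"wy":16.6,"wz":27.7,"hand":1},{"x":0.084,"y":0.134,"z":0.036,"wx":-31.8,"wy":20,"wz":33.8,"hand":1},{"x":0.087,"y":0.15,"z":0.031,"wx":-36.6,"wy":23.5,"wz":39.9,"hand":1},{"x":0.088,"y":0.163,"z":0.024,"wx":-41.3,"wy":27,"wz":46.1,"hand":1}]}}

```text
time: 7.22
tool_pos: [0.5464, 0.3978, 0.4506]
tool_rot: [0.816, -1.305, -2.684]
contact_force: [0.4, 0.4, 0.4]
opening: 0.0921
```

```bash
python3 log.py; sed -i 's/\[32\]/[16]/' go1.py; python3 go1.py | awk -F'|' '{print $1}'; python3 pan.py 6 top side
```

```text
7.225 [ 0.0444  0.4349  1.869   1.9226  1.4589 -0.9782] [0.5464 0.3978 0.4506] [ 0.8165 -1.3052 -2.6835]
1 xyz [0.008 0.01  0.001] w [-4.8  3.1  6.2] 
2 xyz [ 0.014  0.022 -0.002] w [-9.7  6.2 12.3] 
3 xyz [ 0.017  0.033 -0.008] w [-14.5   9.3  18.4] 
4 xyz [ 0.017  0.045 -0.018] w [-19.4  12.3  24.3] 
5 xyz [ 0.015  0.056 -0.032] w [-24.3  15.5  30.1] 
6 xyz [ 0.009  0.066 -0.048] w [-29.3  18.6  35.7] 
7 xyz [ 0.002  0.075 -0.068] w [-34.4  21.8  41. ] 
8 xyz [-0.008  0.081 -0.091] w [-39.5  25.1  46. ] 
9 xyz [ 0.011  0.021 -0.016] w [-4.8  3.7  4.8] 
10 xyz [ 0.021  0.042 -0.036] w [-9.5  7.7  9.3] 
11 xyz [ 0.031  0.063 -0.06 ] w [-14.1  11.9  13.5] 
12 xyz [ 0.04   0.084 -0.088] w [-18.6  16.3  17.4] 
13 xyz [ 0.05   0.103 -0.12 ] w [-22.9  20.9  20.8] 
14 xyz [ 0.06   0.12  -0.154] w [-27.   25.8  23.8] 
15 xyz [ 0.069  0.135 -0.192] w [-30.8  31.   26.4] 
16 xyz [ 0.079  0.147 -0.233] w [-34.3  36.4  28.5] 
top [[336.0, 148.0], [337.0, 202.0], [261.0, 203.0], [260.0, 148.0]] [[0.5567, -0.166], [0.4494, -0.1621], [0.4511, -0.0155], [0.56, -0.0165]] sides [0.107 0.147 0.109 0.15 ] mean [ 0.5043 -0.09    0.118 ]
side [[287.0, 166.0], [344.0, 208.0], [303.0, 242.0], [248.0, 193.0]] [[0.5515, -0.0129], [0.5551, -0.1604], [0.4454, -0.1644], [0.4456, -0.0172]] sides [0.148 0.11  0.147 0.106] mean [ 0.4994 -0.0887  0.118 ]
```

{"name": "move_arm", "arguments": {"deltas": [{"x":0.008,"y":0.01,"z":0.001,"wx":-4.8,"wy":3.1,"wz":6.2,"hand":1},{"x":0.014,"y":0.022,"z":-0.002,"wx":-9.7,"wy":6.2,"wz":12.3,"hand":1},{"x":0.017,"y":0.033,"z":-0.008,"wx":-14.5,"wy":9.3,"wz":18.4,"hand":1},{"x":0.017,"y":0.045,"z":-0.018,"wx":-19.4,"wy":12.3,"wz":24.3,"hand":1},{"x":0.015,"y":0.056,"z":-0.032,"wx":-24.3,"wy":15.5,"wz":30.1,"hand":1},{"x":0.009,"y":0.066,"z":-0.048,"wx":-29.3,"wy":18.6,"wz":35.7,"hand":1},{"x":0.002,"y":0.075,"z":-0.068,"wx":-34.4,"wy":21.8,"wz":41,"hand":1},{"x":-0.008,"y":0.081,"z":-0.091,"wx":-39.5,"wy":25.1,"wz":46,"hand":1}]}}

```text
time: 8.32
tool_pos: [0.5996, 0.2878, 0.4433]
tool_rot: [-1.105, -0.637, -1.371]
contact_force: [-0.6, 0.1, 1.1]
opening: 0.0916
```

{"name": "move_arm", "arguments": {"deltas": [{"x":0.011,"y":0.021,"z":-0.016,"wx":-4.8,"wy":3.7,"wz":4.8,"hand":1},{"x":0.021,"y":0.042,"z":-0.036,"wx":-9.5,"wy":7.7,"wz":9.3,"hand":1},{"x":0.031,"y":0.063,"z":-0.06,"wx":-14.1,"wy":11.9,"wz":13.5,"hand":1},{"x":0.04,"y":0.084,"z":-0.088,"wx":-18.6,"wy":16.3,"wz":17.4,"hand":1},{"x":0.05,"y":0.103,"z":-0.12,"wx":-22.9,"wy":20.9,"wz":20.8,"hand":1},{"x":0.06,"y":0.12,"z":-0.154,"wx":-27,"wy":25.8,"wz":23.8,"hand":1},{"x":0.069,"y":0.135,"z":-0.192,"wx":-30.8,"wy":31,"wz":26.4,"hand":1},{"x":0.079,"y":0.147,"z":-0.233,"wx":-34.3,"wy":36.4,"wz":28.5,"hand":1}]}}

```text
time: 9.32
tool_pos: [0.5009, 0.0596, 0.3005]
tool_rot: [-1.565, -0.0, -1.883]
contact_force: [-0.1, -0.4, -0.1]
opening: 0.0916
```

```bash
python3 log.py
cat > cart.py <<'E'
from path import *
def cart(poses,base=None):
    s=monitor.observe(); p0,R0=base or (s['tool_pos'],Ro.from_euler('xyz',s['tool_rot']).as_matrix()); q=s['qpos']
    for x,R in poses:
        q=near(aik(x,R),q); d=R0.T@(np.array(x)-p0); w=Ro.from_matrix(R0.T@R).as_rotvec(degrees=True)
        print('xyz',d.round(4),'w',w.round(2),None if q is None else (q.round(2),np.minimum(q-lo,hi-q).min().round(2),'low',low(q)))
        if q is None:break
def ph(x,y,z,th): t=np.deg2rad(th); return np.array([x,y,z]),Rt([np.cos(t),-np.sin(t),0],[0,0,-1])
E
python3 -c "
from cart import *
cart([ph(.49,.06,.26,18),ph(.478,.05,.21,18),ph(.475,.05,.17,19),ph(.475,.045,.135,20),ph(.475,.045,.12,20)])"
```

```text
9.325 [ 0.3639  0.4431  2.5135  3.8252  1.433  -0.1165] [0.5009 0.0596 0.3005] [-1.5645 -0.     -1.8829]
xyz [ 0.0029  0.0405 -0.0107] w [-0.36  0.12  0.  ] (array([0.38, 0.61, 2.56, 3.84, 1.59, 0.02]), np.float64(0.14), 'low', (array([0.439, 0.116, 0.165]), array([0.19, 0.16, 0.26])))
xyz [ 0.0161  0.0904 -0.0194] w [-0.36  0.12  0.  ] (array([0.36, 0.86, 2.61, 3.84, 1.82, 0.21]), np.float64(0.09), 'low', (array([0.427, 0.106, 0.115]), array([0.18, 0.15, 0.21])))
xyz [ 0.017   0.1304 -0.0225] w [-0.36  1.12 -0.  ] (array([0.39, 1.02, 2.59, 3.92, 1.91, 0.32]), np.float64(0.11), 'low', (array([0.425, 0.106, 0.075]), array([0.17, 0.15, 0.17])))
xyz [ 0.0218  0.1654 -0.0212] w [-0.36  2.12 -0.  ] (array([0.39, 1.14, 2.55, 3.96, 1.97, 0.39]), np.float64(0.15), 'low', (array([0.4  , 0.033, 0.04 ]), array([0.18, 0.15, 0.14])))
xyz [ 0.0218  0.1804 -0.0213] w [-0.36  2.12 -0.  ] (array([0.39, 1.19, 2.54, 3.97, 2.  , 0.42]), np.float64(0.16), 'low', (array([0.4  , 0.033, 0.025]), array([0.18, 0.15, 0.12])))
```

{"name": "move_arm", "arguments": {"deltas": [{"x":0.003,"y":0.04,"z":-0.011,"wx":-0.4,"wy":0.1,"wz":0,"hand":1},{"x":0.016,"y":0.09,"z":-0.019,"wx":-0.4,"wy":0.1,"wz":0,"hand":1},{"x":0.017,"y":0.13,"z":-0.0225,"wx":-0.4,"wy":1.1,"wz":0,"hand":1},{"x":0.022,"y":0.165,"z":-0.021,"wx":-0.4,"wy":2.1,"wz":0,"hand":1},{"x":0.022,"y":0.18,"z":-0.021,"wx":-0.4,"wy":2.1,"wz":0,"hand":1},{"x":0.022,"y":0.18,"z":-0.021,"wx":-0.4,"wy":2.1,"wz":0,"hand":1}]}}

```text
time: 10.07
tool_pos: [0.4763, 0.0452, 0.1192]
tool_rot: [-1.572, -0.001, -1.918]
contact_force: [0.2, 0.4, -0.7]
opening: 0.092
```

```bash
python3 log.py; python3 -c "
from cart import *
cart([ph(.475,.02,.119,22),ph(.475,0,.119,24),ph(.4755,-.02,.118,26),ph(.4765,-.04,.118,28),ph(.4775,-.055,.118,30)])
import cv2
from cell import viewer
im=viewer.read_camera('side');cv2.imwrite('pics/s7.png',cv2.resize(im[110:300,150:400,::-1],(800,600),interpolation=cv2.INTER_CUBIC))"
```

```text
10.075 [0.3814 1.1921 2.5362 3.9604 1.9955 0.4151] [0.4763 0.0452 0.1192] [-1.5723e+00 -1.2000e-03 -1.9175e+00]
xyz [0.0242 0.0002 0.0074] w [0.08 2.13 0.07] (array([0.32, 1.21, 2.55, 3.95, 2.04, 0.44]), np.float64(0.15), 'low', (array([0.4  , 0.01 , 0.024]), array([0.18, 0.14, 0.12])))
xyz [0.043  0.0002 0.0142] w [0.08 4.13 0.07] (array([0.27, 1.22, 2.56, 3.94, 2.05, 0.44]), np.float64(0.14), 'low', (array([0.38 , 0.083, 0.024]), array([0.18, 0.13, 0.12])))
xyz [0.0616 0.0013 0.0215] w [0.08 6.13 0.07] (array([0.21, 1.23, 2.56, 3.92, 2.06, 0.44]), np.float64(0.14), 'low', (array([ 0.4  , -0.024,  0.023]), array([0.19, 0.12, 0.12])))
xyz [0.0801 0.0013 0.0292] w [0.08 8.13 0.07] (array([0.16, 1.23, 2.56, 3.9 , 2.07, 0.43]), np.float64(0.14), 'low', (array([ 0.401, -0.042,  0.023]), array([0.2 , 0.11, 0.12])))
xyz [0.0938 0.0013 0.0352] w [ 0.08 10.13  0.07] (array([0.13, 1.22, 2.55, 3.9 , 2.06, 0.42]), np.float64(0.15), 'low', (array([0.439, 0.01 , 0.023]), array([0.2 , 0.1 , 0.12])))
```

View pics/s7.png

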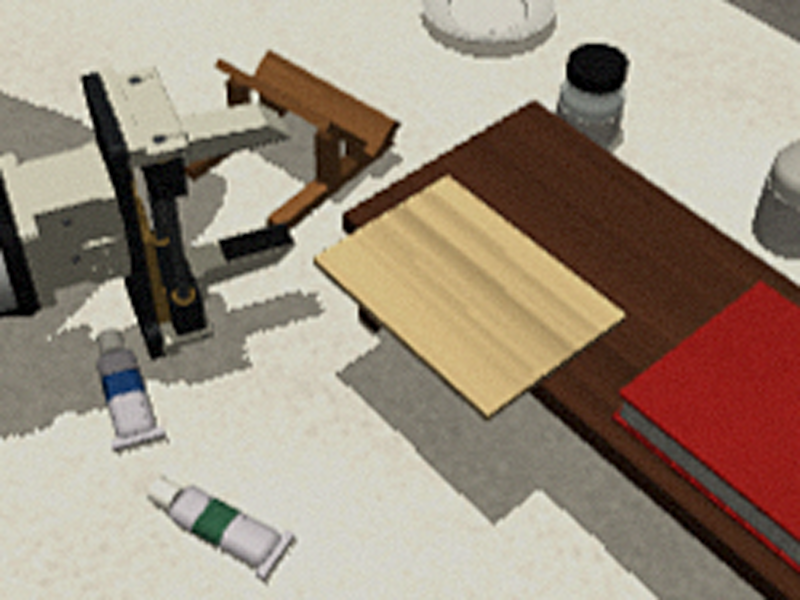

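Pic 7: the gripper is left of the panel. Upper finger at (235,130), lower finger at (255,245), with the panel's left-front corner at (315,260) between them in height. I move sideways so the fingers straddle the overhang.

{"name": "move_arm", "arguments": {"deltas": [{"x":0.0242,"y":0,"z":0.0074,"wx":0,"wy":2.1,"wz":0,"hand":1},{"x":0.043,"y":0,"z":0.0142,"wx":0,"wy":4.1,"wz":0,"hand":1},{"x":0.0616,"y":0.001,"z":0.0215,"wx":0,"wy":6.1,"wz":0,"hand":1},{"x":0.0801,"y":0.001,"z":0.0292,"wx":0,"wy":8.1,"wz":0,"hand":1},{"x":0.0938,"y":0.001,"z":0.0352,"wx":0,"wy":10.1,"wz":0,"hand":1},{"x":0.0938,"y":0.001,"z":0.0352,"wx":0,"wy":10.1,"wz":0,"hand":1}]}}

```text
time: 10.88
tool_pos: [0.4774, -0.0556, 0.1212]
tool_rot: [-1.568, 0.002, -2.096]
contact_force: [-0.2, 0.5, -1.3]
opening: 0.0916
```

```bash
python3 log.py; python3 -c "
from cart import *
print(monitor.observe()['contact_force'])
cart([ph(.478,-.055,.116,30)])
import cv2
from cell import viewer
im=viewer.read_camera('side');cv2.imwrite('pics/s8.png',cv2.resize(im[140:292,190:390,::-1],(800,600),interpolation=cv2.INTER_CUBIC))"
```

```text
10.875 [0.1316 1.2113 2.5553 3.903  2.0552 0.4176] [ 0.4774 -0.0556  0.1212] [-1.5680e+00  2.0000e-03 -2.0959e+00]
[-0.15910127  0.50807628 -1.27031295]
xyz [-0.0009  0.0052  0.0002] w [-0.16 -0.09 -0.12] (array([0.13, 1.22, 2.55, 3.9 , 2.06, 0.42]), np.float64(0.15), 'low', (array([0.439, 0.01 , 0.021]), array([0.2 , 0.1 , 0.12])))
```

View pics/s8.png

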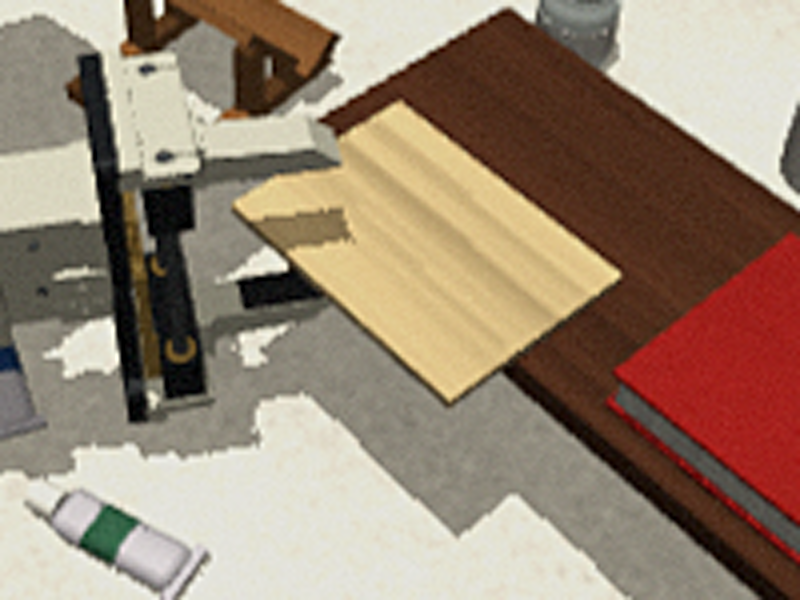

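Pic 8: the upper finger (270,150) is above the panel's left front, and the lower finger (285,290) goes under it. Now lower 5 mm and close.

{"name": "move_arm", "arguments": {"deltas": [{"x":0,"y":0.005,"z":0,"wx":0,"wy":0,"wz":0,"hand":1},{"x":0,"y":0.005,"z":0,"wx":0,"wy":0,"wz":0,"hand":0.05},{"x":0,"y":0.005,"z":0,"wx":0,"wy":0,"wz":0,"hand":0.0},{"x":0,"y":0.005,"z":0,"wx":0,"wy":0,"wz":0,"hand":0.0},{"x":0,"y":0.005,"z":0,"wx":0,"wy":0,"wz":0,"hand":0.0},{"x":0,"y":0.005,"z":0,"wx":0,"wy":0,"wz":0,"hand":0.0},{"x":0,"y":0.005,"z":0,"wx":0,"wy":0,"wz":0,"hand":0.0},{"x":0,"y":0.005,"z":0,"wx":0,"wy":0,"wz":0,"hand":0.0}], "grip_force": 40}}

```text
time: 11.92
tool_pos: [0.4772, -0.0551, 0.1154]
tool_rot: [-1.569, 0.001, -2.095]
contact_force: [-0.2, -0.9, 0.6]
opening: 0.0267
```

```bash
python3 log.py; python3 pan.py 9 side;  cat > plan3.py <<'E'
from cart import *
rest=np.array([.556,.155,.077]); yaw=.14
n=Rz(yaw)@[.766,0,.643]; u=Rz(yaw)@[-.643,0,.766]; e=Rz(yaw)@[0,1.,0]
# panel pose now, world: centre (picture face), assumed; tool in panel frame
def panel_in_tool(pc,pyaw,x,R):
    Rp=Rz(pyaw); return R.T@(np.array(pc)-x), R.T@Rp
s=monitor.observe()
x0=s['tool_pos'];R0=Ro.from_euler('xyz',s['tool_rot']).as_matrix()
import sys
tp,tR=panel_in_tool([.502,-.0895,s['tool_pos'][2]-.004],-.015,x0,R0)
tR=Rt([0,1,0],[0,0,1]) if 0 else tR
print('panel in tool',tp.round(4),Ro.from_matrix(tR).as_euler('xyz',degrees=True).round(2))
np.savez('grip.npz',tp=tp,tR=tR)
RpF=np.c_[-u,-e,-n]
def toolfor(pc,Rp): R=Rp@tR.T; return pc-R@tp,R
for off in(0,.02,.06,.1):
    x,R=toolfor(rest+n*off,RpF); S=aik(x,R); print(off,x.round(3),[(q.round(2),np.minimum(q-lo,hi-q).min().round(2)) for q in S])
E
python3 plan3.py
```

```text
11.925 [0.1327 1.2296 2.5494 3.9069 2.0631 0.4259] [ 0.4772 -0.0551  0.1154] [-1.5692e+00  9.0000e-04 -2.0948e+00]
side [[287.0, 166.0], [344.0, 208.0], [303.0, 242.0], [257.0, 202.0]] [[0.5515, -0.0129], [0.5551, -0.1604], [0.4454, -0.1644], [0.444, -0.0454]] sides [0.148 0.11  0.119 0.112] mean [ 0.499  -0.0958  0.118 ]
panel in tool [0.0173 0.004  0.0387] [-89.81 -60.83 179.78]
0 [0.542 0.119 0.094] [(array([-0.35,  0.51,  2.14,  1.46,  0.77, -1.94]), np.float64(0.49))]
0.02 [0.557 0.121 0.107] [(array([-0.33,  0.5 ,  2.1 ,  1.41,  0.77, -1.85]), np.float64(0.49))]
0.06 [0.587 0.125 0.132] [(array([-0.3 ,  0.47,  2.  ,  1.32,  0.78, -1.68]), np.float64(0.5))]
0.1 [0.617 0.129 0.158] [(array([-0.27,  0.46,  1.9 ,  1.23,  0.79, -1.53]), np.float64(0.51))]
```

{"name": "move_arm", "arguments": {"deltas": [{"x":0,"y":0,"z":0,"wx":0,"wy":0,"wz":0,"hand":0.0},{"x":0,"y":0,"z":0,"wx":0,"wy":0,"wz":0,"hand":0.0},{"x":0,"y":0,"z":0,"wx":0,"wy":0,"wz":0,"hand":0.0},{"x":0,"y":0,"z":0,"wx":0,"wy":0,"wz":0,"hand":0.0},{"x":0,"y":0,"z":0,"wx":0,"wy":0,"wz":0,"hand":0.0}], "grip_force": 40}}

```text
time: 12.6
tool_pos: [0.4772, -0.0551, 0.1153]
tool_rot: [-1.569, 0.001, -2.095]
contact_force: [-1.3, -0.3, -0.9]
opening: 0.0081
```

```bash
python3 log.py; sed -i 's/rest=.*/rest=np.array([.558,.155,.077]); yaw=.145/' plan3.py; python3 plan3.py
cat > go2.py <<'E'
from plan3 import *
def pcorn(q):
    x,R=fk(q,P,o6=np.pi/2); Rp=R@tR; c=x+R@tp
    return np.array([c+Rp@[a,b,0] for a in(-.055,.055) for b in(-.075,.075)])
q=s['qpos']
def seq(wps):
    out=[q]
    for x,R in wps: out.append(near(aik(x,R),out[-1])); 
    return out
lift=(x0+[.0,0,.12],R0); pre=toolfor(rest+n*.07+u*.03,RpF)
S=seq([lift,pre])
for a,b in zip(S[:-1],S[1:]):
    print('seg',a.round(2),b.round(2))
    for i in range(0,13,1):
        qq=a+(b-a)*i/12; c=pcorn(qq); print(i,'tcp',fk(qq,P,o6=np.pi/2)[0].round(2),'pan c',c.mean(0).round(2),'min',c.min(0).round(2),'max',c.max(0).round(2),'low',*low(qq))
E
python3 go2.py
```

```text
12.6 [0.1327 1.2297 2.5494 3.9068 2.063  0.4258] [ 0.4772 -0.0551  0.1153] [-1.5694e+00  9.0000e-04 -2.0947e+00]
panel in tool [0.0173 0.004  0.0387] [-89.84 -60.84 179.81]
0 [0.544 0.119 0.094] [(array([-0.35,  0.51,  2.14,  1.45,  0.78, -1.93]), np.float64(0.5))]
0.02 [0.559 0.121 0.107] [(array([-0.33,  0.5 ,  2.09,  1.4 ,  0.77, -1.84]), np.float64(0.49))]
0.06 [0.589 0.125 0.132] [(array([-0.3 ,  0.48,  1.99,  1.31,  0.78, -1.68]), np.float64(0.5))]
0.1 [0.62  0.13  0.158] [(array([-0.27,  0.47,  1.9 ,  1.22,  0.8 , -1.52]), np.float64(0.52))]
panel in tool [0.0173 0.004  0.0387] [-89.84 -60.84 179.81]
0 [0.544 0.119 0.094] [(array([-0.35,  0.51,  2.14,  1.45,  0.78, -1.93]), np.float64(0.5))]
0.02 [0.559 0.121 0.107] [(array([-0.33,  0.5 ,  2.09,  1.4 ,  0.77, -1.84]), np.float64(0.49))]
0.06 [0.589 0.125 0.132] [(array([-0.3 ,  0.48,  1.99,  1.31,  0.78, -1.68]), np.float64(0.5))]
0.1 [0.62  0.13  0.158] [(array([-0.27,  0.47,  1.9 ,  1.22,  0.8 , -1.52]), np.float64(0.52))]
seg [0.13 1.23 2.55 3.91 2.06 0.43] [0.13 0.75 2.62 3.81 1.75 0.14]
0 tcp [ 0.48 -0.06  0.12] pan c [ 0
[... 2935 characters left out ...]
low [0.585 0.121 0.173] [0.35 0.03 0.28]
8 tcp [0.59 0.23 0.23] pan c [0.63 0.25 0.24] min [0.56 0.2  0.14] max [0.7  0.31 0.33] low [0.599 0.116 0.189] [0.37 0.02 0.3 ]
9 tcp [0.59 0.23 0.21] pan c [0.62 0.26 0.22] min [0.56 0.19 0.13] max [0.67 0.33 0.31] low [0.466 0.229 0.191] [ 0.39 -0.    0.31]
10 tcp [0.58 0.21 0.19] pan c [0.6  0.24 0.19] min [0.56 0.16 0.11] max [0.65 0.32 0.28] low [0.464 0.183 0.16 ] [ 0.4  -0.02  0.33]
11 tcp [0.58 0.17 0.18] pan c [0.59 0.21 0.17] min [0.56 0.13 0.1 ] max [0.63 0.29 0.23] low [0.524 0.178 0.135] [ 0.41 -0.04  0.35]
12 tcp [0.58 0.12 0.16] pan c [0.59 0.16 0.14] min [0.55 0.08 0.1 ] max [0.64 0.24 0.19] low [0.533 0.108 0.116] [ 0.42 -0.06  0.37]
```

```bash
cat >> go2.py <<'E'
print('ROWS'); pre=toolfor(rest+n*.085+u*.045,RpF); S=seq([lift,pre]); np.save('S.npy',S); rows(S,[6,26])
E
python3 go2.py | sed -n '/ROWS/,$p' | sed 's/|.*step/ step/; s/low.*//'
```

```text
ROWS
1 xyz [-0.    -0.021  0.004] w [0.  0.4 0.1]  step 0.4 
2 xyz [-0.001 -0.041  0.006] w [0.  0.7 0.2]  step 0.3 
3 xyz [-0.001 -0.061  0.006] w [0.  0.7 0.2]  step 0.1 
4 xyz [-0.001 -0.081  0.006] w [-0.   0.7  0.2]  step 0.1 
5 xyz [-0.001 -0.101  0.004] w [-0.   0.4  0.1]  step 0.3 
6 xyz [-0.   -0.12  0.  ] w [-0. -0.  0.]  step 0.4 
7 xyz [-0.028 -0.115  0.009] w [-0.8 -4.5 -1.4]  step 4.8 
8 xyz [-0.056 -0.113  0.017] w [-1.1 -9.1 -3.2]  step 5.0 
9 xyz [-0.027 -0.001  0.01 ] w [ 0.1 -4.7 -2.2]  step 5.2 
10 xyz [-0.054 -0.004  0.018] w [ 0.6 -9.5 -4.8]  step 5.4 
11 xyz [-0.08  -0.008  0.024] w [  1.5 -14.2  -7.7]  step 5.7 
12 xyz [-0.105 -0.013  0.027] w [  2.8 -18.9 -11.1]  step 5.9 
13 xyz [-0.13  -0.019  0.029] w [  4.5 -23.5 -14.8]  step 6.2 
14 xyz [-0.152 -0.025  0.028] w [  6.6 -28.  -18.9]  step 6.4 
15 xyz [-0.174 -0.03   0.026] w [  9.  -32.4 -23.4]  step 6.7 
16 xyz [-0.193 -0.035  0.023] w [ 11.7 -36.6 -28.2]  step 6.9 
17 xyz [-0.013 -0.012  0.007] w [ 2.3 -3.9 -5.6]  step 7.2 
18 xyz [-0.025 -0.022  0.011] w [  4.6  -7.7 -11.5]  step 7.4 
19 xyz [-0.036 -0.
[... 159 characters left out ...]
  step 8.1 
22 xyz [-0.064 -0.04   0.012] w [ 14.6 -21.  -38.6]  step 8.3 
23 xyz [-0.071 -0.039  0.008] w [ 17.1 -24.  -46.1]  step 8.4 
24 xyz [-0.076 -0.034  0.004] w [ 19.6 -26.8 -53.8]  step 8.6 
25 xyz [-0.008 -0.    -0.003] w [ 2.  -3.1 -7.9]  step 8.7 
26 xyz [-0.017  0.002 -0.008] w [  4.   -6.3 -16. ]  step 8.9 
27 xyz [-0.027  0.008 -0.015] w [  5.9  -9.4 -24.2]  step 9.0 
28 xyz [-0.037  0.016 -0.024] w [  7.8 -12.7 -32.5]  step 9.1 
29 xyz [-0.046  0.027 -0.034] w [  9.7 -16.  -40.9]  step 9.2 
30 xyz [-0.055  0.042 -0.047] w [ 11.7 -19.5 -49.3]  step 9.3 
31 xyz [-0.063  0.059 -0.06 ] w [ 13.7 -23.1 -57.7]  step 9.4 
32 xyz [-0.069  0.079 -0.076] w [ 15.7 -26.8 -66.2]  step 9.4
```

{"name": "move_arm", "arguments": {"deltas": [{"x":0,"y":-0.012,"z":0,"wx":0,"wy":0,"wz":0,"hand":0},{"x":0,"y":-0.035,"z":0.003,"wx":0,"wy":0,"wz":0,"hand":0},{"x":-0.001,"y":-0.061,"z":0.004,"wx":0,"wy":0,"wz":0,"hand":0},{"x":-0.001,"y":-0.081,"z":0.004,"wx":0,"wy":0,"wz":0,"hand":0},{"x":-0.001,"y":-0.101,"z":0.004,"wx":0,"wy":0.4,"wz":0,"hand":0},{"x":0,"y":-0.12,"z":0,"wx":0,"wy":0,"wz":0,"hand":0},{"x":-0.028,"y":-0.115,"z":0.009,"wx":-0.8,"wy":-4.5,"wz":-1.4,"hand":0},{"x":-0.056,"y":-0.113,"z":0.017,"wx":-1.1,"wy":-9.1,"wz":-3.2,"hand":0}]}}

```text
time: 13.6
tool_pos: [0.5199, -0.0144, 0.2287]
tool_rot: [-1.593, -0.055, -1.933]
contact_force: [-0.5, -0.5, -2.5]
opening: 0.0081
```

{"name": "move_arm", "arguments": {"deltas": [{"x":-0.027,"y":-0.001,"z":0.01,"wx":0.1,"wy":-4.7,"wz":-2.2,"hand":0},{"x":-0.054,"y":-0.004,"z":0.018,"wx":0.6,"wy":-9.5,"wz":-4.8,"hand":0},{"x":-0.08,"y":-0.008,"z":0.024,"wx":1.5,"wy":-14.2,"wz":-7.7,"hand":0},{"x":-0.105,"y":-0.013,"z":0.027,"wx":2.8,"wy":-18.9,"wz":-11.1,"hand":0},{"x":-0.13,"y":-0.019,"z":0.029,"wx":4.5,"wy":-23.5,"wz":-14.8,"hand":0},{"x":-0.152,"y":-0.025,"z":0.028,"wx":6.6,"wy":-28,"wz":-18.9,"hand":0},{"x":-0.174,"y":-0.03,"z":0.026,"wx":9,"wy":-32.4,"wz":-23.4,"hand":0},{"x":-0.193,"y":-0.035,"z":0.023,"wx":11.7,"wy":-36.6,"wz":-28.2,"hand":0}]}}

```text
time: 14.6
tool_pos: [0.6109, 0.1588, 0.2521]
tool_rot: [-1.593, -0.554, -1.259]
contact_force: [0.8, -0.5, -1.6]
opening: 0.008
```

```bash
python3 log.py
cat > go3.py <<'E'
from path import *
S=np.load('S.npy'); rows([monitor.observe()['qpos'],S[-1]],[16])
E
python3 go3.py| sed 's/|.*step/ step/; s/low.*//'
```

```text
14.6 [-0.0384  0.602   2.3712  2.7972  1.3934 -0.4972] [0.6109 0.1588 0.2521] [-1.5927 -0.5537 -1.2588]
1 xyz [-0.012 -0.012  0.007] w [ 2.3 -3.9 -5.6]  step 7.2 
2 xyz [-0.024 -0.022  0.011] w [  4.6  -7.6 -11.5]  step 7.4 
3 xyz [-0.036 -0.03   0.014] w [  7.1 -11.2 -17.8]  step 7.6 
4 xyz [-0.046 -0.036  0.015] w [  9.5 -14.6 -24.5]  step 7.8 
5 xyz [-0.056 -0.039  0.014] w [ 12.  -17.8 -31.4]  step 8.0 
6 xyz [-0.064 -0.04   0.012] w [ 14.6 -20.9 -38.6]  step 8.2 
7 xyz [-0.071 -0.039  0.008] w [ 17.1 -23.9 -46.1]  step 8.4 
8 xyz [-0.075 -0.034  0.004] w [ 19.6 -26.7 -53.8]  step 8.6 
9 xyz [-0.008 -0.    -0.003] w [ 2.  -3.1 -7.9]  step 8.7 
10 xyz [-0.017  0.002 -0.008] w [  4.   -6.2 -16. ]  step 8.9 
11 xyz [-0.027  0.008 -0.015] w [  5.9  -9.4 -24.1]  step 9.0 
12 xyz [-0.037  0.016 -0.024] w [  7.8 -12.6 -32.4]  step 9.1 
13 xyz [-0.046  0.027 -0.034] w [  9.7 -16.  -40.8]  step 9.2 
14 xyz [-0.055  0.042 -0.047] w [ 11.6 -19.4 -49.2]  step 9.3 
15 xyz [-0.063  0.059 -0.06 ] w [ 13.6 -23.  -57.6]  step 9.4 
16 xyz [-0.069  0.079 -0.076] w [ 15.7 -26.7 -66. ]  step 9.4
```

{"name": "move_arm", "arguments": {"deltas": [{"x":-0.012,"y":-0.012,"z":0.007,"wx":2.3,"wy":-3.9,"wz":-5.6,"hand":0},{"x":-0.024,"y":-0.022,"z":0.011,"wx":4.6,"wy":-7.6,"wz":-11.5,"hand":0},{"x":-0.036,"y":-0.03,"z":0.014,"wx":7.1,"wy":-11.2,"wz":-17.8,"hand":0},{"x":-0.046,"y":-0.036,"z":0.015,"wx":9.5,"wy":-14.6,"wz":-24.5,"hand":0},{"x":-0.056,"y":-0.039,"z":0.014,"wx":12,"wy":-17.8,"wz":-31.4,"hand":0},{"x":-0.064,"y":-0.04,"z":0.012,"wx":14.6,"wy":-20.9,"wz":-38.6,"hand":0},{"x":-0.071,"y":-0.039,"z":0.008,"wx":17.1,"wy":-23.9,"wz":-46.1,"hand":0},{"x":-0.075,"y":-0.034,"z":0.004,"wx":19.6,"wy":-26.7,"wz":-53.8,"hand":0}]}}

```text
time: 15.6
tool_pos: [0.5901, 0.2376, 0.2415]
tool_rot: [-2.674, -1.319, 0.341]
contact_force: [-0.4, 0.1, -2.0]
opening: 0.0077
```

{"name": "move_arm", "arguments": {"deltas": [{"x":-0.008,"y":0,"z":-0.003,"wx":2,"wy":-3.1,"wz":-7.9,"hand":0},{"x":-0.017,"y":0.002,"z":-0.008,"wx":4,"wy":-6.2,"wz":-16,"hand":0},{"x":-0.027,"y":0.008,"z":-0.015,"wx":5.9,"wy":-9.4,"wz":-24.1,"hand":0},{"x":-0.037,"y":0.016,"z":-0.024,"wx":7.8,"wy":-12.6,"wz":-32.4,"hand":0},{"x":-0.046,"y":0.027,"z":-0.034,"wx":9.7,"wy":-16,"wz":-40.8,"hand":0},{"x":-0.055,"y":0.042,"z":-0.047,"wx":11.6,"wy":-19.4,"wz":-49.2,"hand":0},{"x":-0.063,"y":0.059,"z":-0.06,"wx":13.6,"wy":-23,"wz":-57.6,"hand":0},{"x":-0.069,"y":0.079,"z":-0.076,"wx":15.7,"wy":-26.7,"wz":-66,"hand":0}]}}

```text
time: 16.6
tool_pos: [0.5791, 0.1223, 0.1822]
tool_rot: [2.378, -0.382, 2.06]
contact_force: [0.0, 0.5, -2.0]
opening: 0.0078
```

```bash
python3 log.py
python3 - <<'E'
import cv2,numpy as np
from cell import viewer
a=viewer.read_camera('side')[60:260,130:330,::-1];b=viewer.read_camera('top')[80:280,90:290,::-1]
cv2.imwrite('pics/c10.png',np.hstack([cv2.resize(x,(400,400),interpolation=cv2.INTER_CUBIC) for x in(a,b)]))
E
```

```text
16.6 [-0.3118  0.3719  1.9755  1.1871  0.8301 -1.5155] [0.5791 0.1223 0.1822] [ 2.3777 -0.3823  2.0604]
```

View pics/c10.png

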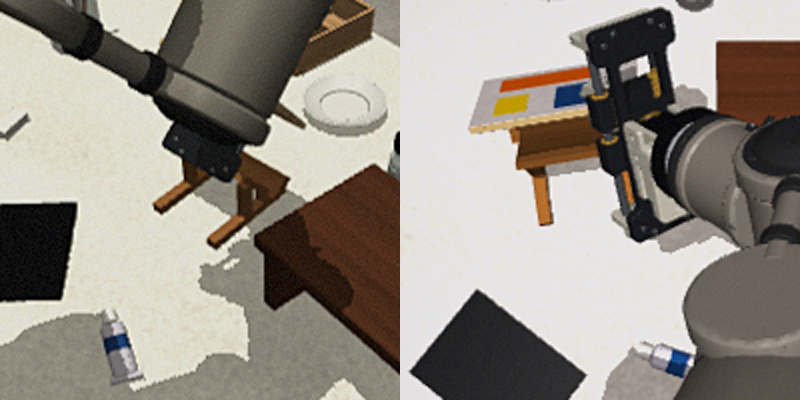

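Pic 9 (side | top): the panel is turned over, with its painted face (orange, yellow and blue) up and outward at crop (540,90), held above the easel. I check the held pose against its visible left corners, then go in.

```bash
cat > go4.py <<'E'
from cart import *
from h import proj
g=np.load('grip.npz'); tp,tR=g['tp'],g['tR']
s=monitor.observe(); x=s['tool_pos']; R=Ro.from_euler('xyz',s['tool_rot']).as_matrix()
rest=np.array([.558,.155,.077]); yaw=.145
n=Rz(yaw)@[.766,0,.643]; u=Rz(yaw)@[-.643,0,.766]; e=Rz(yaw)@[0,1.,0]
Rp=R@tR; c=x+R@tp
print('panel c',c.round(4),'rel rest n,u,e',[((c-rest)@v).round(4) for v in(n,u,e)],'ang',np.arccos(Rp[2,2]).round(3),'y.e',np.arccos(abs(Rp[:,1]@e)).round(3))
for a in(-.055,.055): print(a,proj('top',c+Rp@[a,-.075,0]).round(1),proj('top',c+Rp@[a,.075,0]).round(1))
RpF=np.c_[-u,-e,-n]
def toolfor(pc): Rr=RpF@tR.T; return pc-Rr@tp,Rr
if __name__=='__main__': cart([toolfor(rest+n*a+u*b) for a,b in((.045,.03),(.02,.012),(.012,.008),(.006,.003),(.002,0))])
E
python3 go4.py
```

```text
panel c [0.5947 0.1581 0.1665] rel rest n,u,e [np.float64(0.0857), np.float64(0.045), np.float64(-0.0023)] ang 2.271 y.e 0.002
-0.055 [121.8 144. ] [206.8 130.5]
0.055 [129.4 120.6] [205.5 108.7]
xyz [-0.0054 -0.0406  0.0141] w [ 0.16  0.07 -0.05] (array([-0.33,  0.41,  2.06,  1.29,  0.8 , -1.69]), np.float64(0.52), 'low', (array([0.514, 0.105, 0.1  ]), array([ 0.4 , -0.06,  0.36])))
xyz [-0.0142 -0.0656  0.0298] w [ 0.16  0.07 -0.05] (array([-0.34,  0.47,  2.1 ,  1.38,  0.78, -1.82]), np.float64(0.5), 'low', (array([0.506, 0.104, 0.07 ]), array([ 0.4 , -0.06,  0.33])))
xyz [-0.0162 -0.0736  0.0333] w [ 0.16  0.07 -0.05] (array([-0.34,  0.49,  2.12,  1.41,  0.78, -1.87]), np.float64(0.5), 'low', (array([0.503, 0.104, 0.062]), array([ 0.39, -0.06,  0.32])))
xyz [-0.0186 -0.0796  0.0377] w [ 0.16  0.07 -0.05] (array([-0.35,  0.5 ,  2.13,  1.43,  0.78, -1.9 ]), np.float64(0.5), 'low', (array([0.501, 0.104, 0.055]), array([ 0.39, -0.06,  0.31])))
xyz [-0.0201 -0.0836  0.0403] w [ 0.16  0.07 -0.05] (array([-0.35,  0.51,  2.13,  1.45,  0.77, -1.92]), np.float64(0.49), 'low', (array([0.5  , 0.103, 0.05 ]), array([ 0.39, -0.06,  0.31])))
```

{"name": "move_arm", "arguments": {"deltas": [{"x":-0.005,"y":-0.04,"z":0.014,"wx":0.2,"wy":0.1,"wz":0,"hand":0},{"x":-0.012,"y":-0.055,"z":0.025,"wx":0.2,"wy":0.1,"wz":0,"hand":0},{"x":-0.014,"y":-0.066,"z":0.03,"wx":0.2,"wy":0.1,"wz":0,"hand":0},{"x":-0.016,"y":-0.0736,"z":0.033,"wx":0.2,"wy":0.1,"wz":0,"hand":0},{"x":-0.016,"y":-0.0736,"z":0.033,"wx":0.2,"wy":0.1,"wz":0,"hand":0}]}}

```text
time: 17.32
tool_pos: [0.5461, 0.1211, 0.1069]
tool_rot: [2.38, -0.391, 2.058]
contact_force: [-0.3, 0.2, -1.4]
opening: 0.0078
```

```bash
python3 log.py; python3 go4.py
python3 - <<'E'
import cv2,numpy as np
from cell import viewer,monitor
print(monitor.observe()['contact_force'])
a=viewer.read_camera('side')[90:240,160:310,::-1];b=viewer.read_camera('top')[90:240,100:250,::-1]
cv2.imwrite('pics/c11.png',np.hstack([cv2.resize(x,(400,400),interpolation=cv2.INTER_CUBIC) for x in(a,b)]))
E
```

```text
17.325 [-0.3425  0.4872  2.1201  1.407   0.7816 -1.8606] [0.5461 0.1211 0.1069] [ 2.3803 -0.3908  2.0576]
panel c [0.5603 0.1576 0.0902] rel rest n,u,e [np.float64(0.0105), np.float64(0.0084), np.float64(0.0022)] ang 2.264 y.e 0.007
-0.055 [132.9 171.8] [211.2 159.2]
0.055 [138.7 147.8] [209.4 136.5]
xyz [ 0.0091  0.0344 -0.0201] w [-0.11 -0.25 -0.38] (array([-0.33,  0.41,  2.06,  1.29,  0.8 , -1.69]), np.float64(0.52), 'low', (array([0.514, 0.105, 0.1  ]), array([ 0.4 , -0.06,  0.36])))
xyz [ 0.      0.0095 -0.0044] w [-0.11 -0.25 -0.38] (array([-0.34,  0.47,  2.1 ,  1.38,  0.78, -1.82]), np.float64(0.5), 'low', (array([0.506, 0.104, 0.07 ]), array([ 0.4 , -0.06,  0.33])))
xyz [-0.002   0.0015 -0.0008] w [-0.11 -0.25 -0.38] (array([-0.34,  0.49,  2.12,  1.41,  0.78, -1.87]), np.float64(0.5), 'low', (array([0.503, 0.104, 0.062]), array([ 0.39, -0.06,  0.32])))
xyz [-0.0045 -0.0045  0.0035] w [-0.11 -0.25 -0.38] (array([-0.35,  0.5 ,  2.13,  1.43,  0.78, -1.9 ]), np.float64(0.5), 'low', (array([0.501, 0.104, 0.055]), array([ 0.39, -0.06,  0.31])))
xyz [-0.006  -0.0084  0.0062] w [-0.11 -0.25 -0.38] (array([-0.35,  0.51,  2.13,  1.45,  0.77, -1.92]), np.float64(0.49), 'low', (array([0.5  , 0.103, 0.05 ]), array([ 0.39, -0.06,  0.31])))
[-0.27558835  0.24105021 -1.36062633]
```

View pics/c11.png

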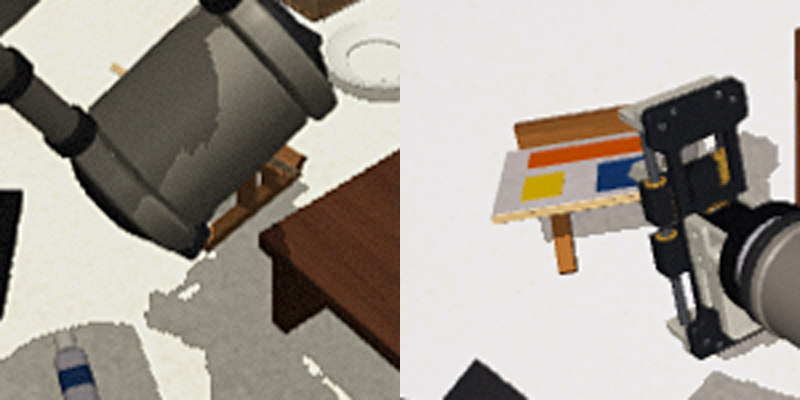

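Pic 10: the panel sits just above the backrest. Its left corner, at crop (503,152), is about 10 mm outboard of the ledge end at (515,130), as expected when centred. No contact yet, so I lower onto the ledge.

{"name": "move_arm", "arguments": {"deltas": [{"x":-0.003,"y":-0.003,"z":0.003,"wx":0,"wy":0,"wz":0,"hand":0},{"x":-0.0045,"y":-0.0055,"z":0.005,"wx":0,"wy":0,"wz":0,"hand":0},{"x":-0.006,"y":-0.0075,"z":0.0062,"wx":0,"wy":0,"wz":0,"hand":0},{"x":-0.006,"y":-0.0075,"z":0.0062,"wx":0,"wy":0,"wz":0,"hand":0}]}}

```text
time: 17.92
tool_pos: [0.5488, 0.1184, 0.0982]
tool_rot: [2.373, -0.387, 2.061]
contact_force: [5.0, 3.5, 4.3]
opening: 0.0076
```

Run:
```python
from go4 import *
F=s['contact_force']; print('F',F.round(2),'n,u,e',[(F@v).round(2) for v in(n,u,e)],'tool axes of -n,-u',(R.T@-n).round(3),(R.T@-u).round(3))
```

```text
panel c [0.5631 0.155  0.0816] rel rest n,u,e [np.float64(0.0068), np.float64(0.0003), np.float64(-0.0008)] ang 2.272 y.e 0.005
-0.055 [135.5 171.5] [212.9 158.9]
0.055 [140.9 147.4] [210.9 136.2]
F [4.98 3.45 4.34] n,u,e [np.float64(6.94), np.float64(-0.16), np.float64(2.7)] tool axes of -n,-u [-0.002 -1.    -0.002] [-0.491 -0.001  0.872]
```

{"name": "move_arm", "arguments": {"deltas": [{"x":-0.0005,"y":0.003,"z":0.001,"wx":0,"wy":0,"wz":0,"hand":0},{"x":-0.001,"y":0.003,"z":0.002,"wx":0,"wy":0,"wz":0,"hand":0},{"x":-0.002,"y":0.003,"z":0.0035,"wx":0,"wy":0,"wz":0,"hand":0},{"x":-0.002,"y":0.003,"z":0.0035,"wx":0,"wy":0,"wz":0,"hand":0}]}}

```text
time: 18.42
tool_pos: [0.552, 0.1187, 0.0951]
tool_rot: [2.379, -0.387, 2.059]
contact_force: [1.6, -0.3, -1.2]
opening: 0.0079
```

```bash
cat > f.py <<'E'
from go4 import *
F=s['contact_force']; print('F',F.round(2),'n,u,e',[(F@v).round(2) for v in(n,u,e)])
E
python3 f.py
```

```text
panel c [0.5662 0.1552 0.0783] rel rest n,u,e [np.float64(0.0071), np.float64(-0.0042), np.float64(-0.001)] ang 2.267 y.e 0.003
-0.055 [135.8 170.2] [212.8 157.6]
0.055 [141.3 146.5] [211.  135.3]
F [ 1.64 -0.32 -1.18] n,u,e [np.float64(0.45), np.float64(-1.92), np.float64(-0.56)]
```

{"name": "move_arm", "arguments": {"deltas": [{"x":-0.001,"y":0,"z":0.0015,"wx":0,"wy":0,"wz":0,"hand":0},{"x":-0.0015,"y":0,"z":0.0025,"wx":0,"wy":0,"wz":0,"hand":0},{"x":-0.002,"y":0,"z":0.0035,"wx":0,"wy":0,"wz":0,"hand":0}]}}

```text
time: 18.8
tool_pos: [0.5528, 0.1189, 0.0944]
tool_rot: [2.376, -0.387, 2.061]
contact_force: [-36.8, -25.1, 42.6]
opening: 0.0078
```

```bash
python3 f.py
```

```text
panel c [0.567  0.1555 0.0777] rel rest n,u,e [np.float64(0.0073), np.float64(-0.0052), np.float64(-0.0008)] ang 2.269 y.e 0.005
-0.055 [135.8 170. ] [212.8 157.3]
0.055 [141.2 146.2] [210.8 135. ]
F [-36.81 -25.08  42.6 ] n,u,e [np.float64(-3.29), np.float64(58.39), np.float64(-19.49)]
```

{"name": "move_arm", "arguments": {"deltas": [{"x":0.0012,"y":-0.001,"z":-0.002,"wx":0,"wy":0,"wz":0,"hand":0},{"x":0.0012,"y":-0.001,"z":-0.002,"wx":0,"wy":0,"wz":0,"hand":0},{"x":0.0014,"y":-0.002,"z":-0.0024,"wx":0,"wy":0,"wz":0,"hand":0}]}}

```text
time: 19.18
tool_pos: [0.5524, 0.1185, 0.0942]
tool_rot: [2.375, -0.386, 2.06]
contact_force: [6.1, 0.7, 5.0]
opening: 0.0078
```

```bash
python3 f.py
```

```text
panel c [0.5667 0.155  0.0775] rel rest n,u,e [np.float64(0.0069), np.float64(-0.0051), np.float64(-0.0013)] ang 2.27 y.e 0.004
-0.055 [136.  170.1] [213.  157.6]
0.055 [141.5 146.3] [211.1 135.1]
F [6.09 0.75 5.02] n,u,e [np.float64(7.92), np.float64(-0.1), np.float64(-0.14)]
```

The panel seats on both the backrest and the ledge, and its modelled centre height of 77.5 mm matches the 77 mm expected. Release and withdraw in the panel's plane.

{"name": "move_arm", "arguments": {"deltas": [{"x":0,"y":0.0005,"z":0,"wx":0,"wy":0,"wz":0,"hand":0.12},{"x":0,"y":0.001,"z":0,"wx":0,"wy":0,"wz":0,"hand":0.2},{"x":0,"y":0.002,"z":0,"wx":0,"wy":0,"wz":0,"hand":0.35},{"x":0,"y":0.002,"z":0,"wx":0,"wy":0,"wz":0,"hand":0.4},{"x":0,"y":0.002,"z":0,"wx":0,"wy":0,"wz":0,"hand":0.4},{"x":0,"y":0.002,"z":0,"wx":0,"wy":0,"wz":0,"hand":0.4}]}}

```text
time: 19.92
tool_pos: [0.5526, 0.1189, 0.0942]
tool_rot: [2.379, -0.387, 2.059]
contact_force: [-0.4, 0.3, -0.3]
opening: 0.0364
```

```bash
python3 log.py
python3 - <<'E'
from cart import *
s=monitor.observe(); x=s['tool_pos']; R=Ro.from_euler('xyz',s['tool_rot']).as_matrix()
print(s['contact_force'].round(1),s['opening'],'back dir',-R[:,2])
cart([(x-R[:,2]*d,R) for d in(.02,.06,.12,.18)]+[(x-R[:,2]*.18+[-.1,-.1,.12],R)])
E
```

```text
19.925 [-0.3414  0.5226  2.1114  1.4364  0.7756 -1.9033] [0.5526 0.1189 0.0942] [ 2.3789 -0.3868  2.0593]
[-0.4  0.3 -0.3] 0.03644633349892422 back dir [-0.48211529 -0.56504778  0.66954153]
xyz [-0.    0.   -0.02] w [0. 0. 0.] (array([-0.38,  0.48,  2.12,  1.38,  0.8 , -1.87]), np.float64(0.52), 'low', (array([0.498, 0.092, 0.062]), array([ 0.39, -0.07,  0.32])))
xyz [ 0.   -0.   -0.06] w [0. 0. 0.] (array([-0.45,  0.41,  2.14,  1.27,  0.85, -1.8 ]), np.float64(0.56), 'low', (array([0.479, 0.07 , 0.089]), array([ 0.37, -0.09,  0.35])))
xyz [ 0.   -0.   -0.12] w [0. 0. 0.] (array([-0.57,  0.29,  2.14,  1.12,  0.96, -1.71]), np.float64(0.56), 'low', (array([0.45 , 0.036, 0.129]), array([ 0.34, -0.13,  0.39])))
xyz [-0.    0.   -0.18] w [0. 0. 0.] (array([-0.7 ,  0.19,  2.13,  0.99,  1.09, -1.64]), np.float64(0.57), 'low', (array([0.421, 0.002, 0.169]), array([ 0.31, -0.16,  0.43])))
xyz [ 0.0069 -0.0102 -0.3651] w [0. 0. 0.] (array([-1.12, -0.02,  1.96,  0.75,  1.6 , -1.59]), np.float64(0.74), 'low', (array([ 0.321, -0.098,  0.289]), array([ 0.21, -0.26,  0.55])))
```

{"name": "move_arm", "arguments": {"deltas": [{"x":0,"y":0,"z":-0.01,"wx":0,"wy":0,"wz":0,"hand":0.4},{"x":0,"y":0,"z":-0.025,"wx":0,"wy":0,"wz":0,"hand":0.4},{"x":0,"y":0,"z":-0.045,"wx":0,"wy":0,"wz":0,"hand":0.4},{"x":0,"y":0,"z":-0.08,"wx":0,"wy":0,"wz":0,"hand":0.4},{"x":0,"y":0,"z":-0.13,"wx":0,"wy":0,"wz":0,"hand":0.4},{"x":0,"y":0,"z":-0.18,"wx":0,"wy":0,"wz":0,"hand":0.4},{"x":0,"y":0,"z":-0.24,"wx":0,"wy":0,"wz":0,"hand":0.4},{"x":0,"y":0,"z":-0.3,"wx":0,"wy":0,"wz":0,"hand":0.4}]}}

```text
time: 20.92
tool_pos: [0.4062, -0.0514, 0.2965]
tool_rot: [2.381, -0.386, 2.058]
contact_force: [1.5, -0.3, 0.6]
opening: 0.037
```

```bash
python3 log.py
python3 - <<'E'
import cv2,numpy as np
from cell import viewer
A=viewer.read_camera('side')[:,:,::-1];B=viewer.read_camera('top')[:,:,::-1]
cv2.imwrite('pics/side12.png',A);cv2.imwrite('pics/top12.png',B)
a=A[90:240,160:310];b=B[90:240,100:250]
cv2.imwrite('pics/c12.png',np.hstack([cv2.resize(x,(400,400),interpolation=cv2.INTER_CUBIC) for x in(a,b)]))
E
```

```text
20.925 [-0.9647  0.0398  2.0184  0.8111  1.4231 -1.5661] [ 0.4062 -0.0514  0.2965] [ 2.3805 -0.3863  2.0579]
```

View pics/c12.png

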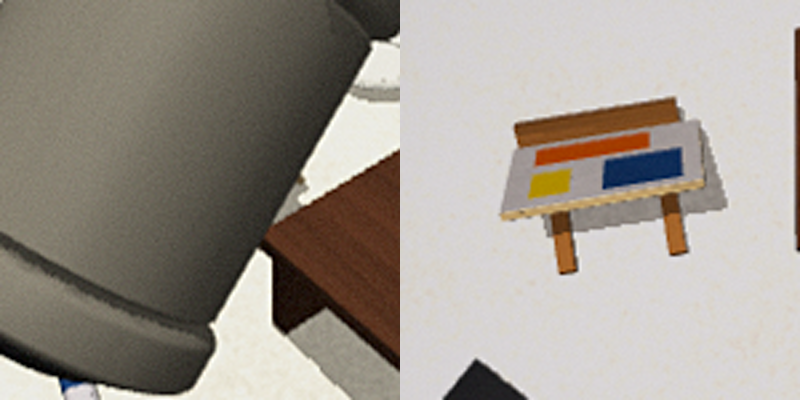

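Run:
```python
from h import *
T=lambda u,v:((u-400)/400*150+100,v/400*150+90)
# picture-face corners: top edge z .119, bottom edge .035
tl,tr,bl,br=[ray("top",T(*p),z) for p,z in(((502,214),.119),((703,181),.119),((513,150),.035),((697,121),.035))]
c=(tl+tr+bl+br)/4; d=tl-tr; print('width',np.linalg.norm(tl-tr).round(3),np.linalg.norm(bl-br).round(3),'slope len',np.linalg.norm(tl-bl).round(3),'c',c.round(4),'yaw',(-np.arctan2(d[0],d[1])).round(3))
L=[ray("top",T(515,125),.051),ray("top",T(676,98),.051)];m=(L[0]+L[1])/2;y=np.arctan2(*(L[0]-L[1])[[0,1]])*-1
print('ledge yaw',y.round(3),'rest',(m[:2]-.0545*np.array([np.cos(y),np.sin(y)])).round(4))
im=cv2.imread('pics/top12.png')[:,:,::-1];hsv=cv2.cvtColor(np.ascontiguousarray(im),cv2.COLOR_RGB2HSV);H,S,V=[hsv[...,i] for i in range(3)]
q,_=quad((((H<6)|(H>174))&(S>180)&(V>60)).astype(np.uint8)*255,(340,90,450,200)); W=np.array([ray('top',p,.135) for p in q]);print('book',W.mean(0).round(4),q.tolist())
```

```text
width 0.147 0.149 slope len 0.11 c [0.5664 0.1531 0.077 ] yaw 0.145
ledge yaw 0.152 rest [0.563  0.1559]
book [ 0.5596 -0.2698  0.135 ] [[423.0, 113.0], [426.0, 173.0], [357.0, 175.0], [357.0, 113.0]]
```

Pic 11: the panel stands on the easel with its picture side out. It measures 147–149 × 110 mm with its centre 4 mm from the measured rest, and the book is unmoved. Handing in.

```bash
python3 -c "
from cell import robot,monitor
print(monitor.observe()['contact_force'].round(2)); print(robot.hand_in())"
```

```text
[ 1.35  0.22 -0.98]
the job is handed in; nothing more can be done
None
```

The panel is standing on the easel, picture side out, and I handed the job in at about 21 s of the 58 s allowed. No verdict is reported.

**What I did:** I slid the panel straight out with both fingertips from behind, to about 40 mm of overhang by two camera views. I then came in from its left end, gripped the front edge, turned it over in the air and lowered it onto the easel. After releasing it I drew the gripper straight back.

**Last checks (top view):**
- **Position:** the panel's centre is at (0.566, 0.153, 0.077), about 4 mm from the measured easel_rest (0.563, 0.156). The 0.077 height is assumed in that measurement.
- **Alignment:** its long edge is within about 0.01 rad of the ledge. I did not measure the slope directly, but the corners computed for a 50-degree slope give 147–149 × 110 mm against the true 150 × 110 mm.
- **Book:** it measures within 1 mm of where it started.
- **Robot:** the gripper is clear of everything.

**What disagreed or went less well:**
- My first easel estimate was about 7 mm off along the backrest normal, which I corrected by feeling for contact.
- Touching the ledge briefly gave about 62 N at the wrist (limit 120 N) before I backed off.
- The two cameras differed by about 5 mm on the panel's position along x.
- The arm hid the easel in the last side view, so the final check rests on the top camera alone.

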